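# Turn the sample carrier round in its tray and fill it

### The job

The white carrier sits the wrong way round in its steel tray. Lift it clear by its handle with its jar and pot riding upright in it, turn it half round so that its blue end is at the tray's blue tab, and lower it fully home without dropping it. The jar and the pot standing loose on the table belong in the carrier's empty pockets, round in round and square in square: set them upright on the pocket floors without dropping them, leave the bottle, cup and brush undisturbed, and let go of everything.

Things in the scene. Friction and masses are not known exactly. Their poses are not given: they have to be found in the camera images.
- housing: steel tray fixed to the table: floor 4 mm thick, cavity 182 x 146 mm, straight walls 3 mm thick up to 40 mm above the table, then a lip leaning 6 mm outward up to its top at 50 mm; 200 x 164 mm over the lip. Blue tab (90 mm wide, sticks out 24 mm, 22-30 mm above the table) on its +x end. Origin on the table under the cavity's centre, x along the length to the blue tab, z up
- insert: white carrier, loose, about 0.4 kg unladen: block 176 x 140 x 30 mm (3 mm play all round) with pockets 24 mm deep, two square at +x (blue stripe), two round at -x. Origin at the centre of its underside, x to its blue end, z up. Seated, the underside is 4 mm above the table. At the start its x points opposite to the tray's. Turned, it sweeps a circle of 113 mm radius, wider than the tray
- handle (a point): on the carrier: middle of its handle bar, at (0, 0, 95) mm in its frame. The steel bar lies along the carrier's x, 150 mm long, 10 mm wide (y), 12 mm tall, on uprights 10 mm thick at x = +-80 mm; the balance point is below its middle
- insert_blue_end (a point): on the carrier: middle of the top edge of its blue end, at (88, 0, 30) mm in its frame
- housing_blue_end (a point): on the tray: where the carrier's insert_blue_end must lie when it is home, at (88, 0, 34) mm in the tray's frame
- round_empty (a point): centre of the floor of the carrier's empty round pocket (54 mm across), at (-43, 36, 6) mm in the carrier's frame; axes as the carrier's
- square_empty (a point): centre of the floor of the carrier's empty square pocket (46 x 46 mm), at (43, -36, 6) mm in the carrier's frame; its sides are along the carrier's x and y
- round_full (a point): centre of the floor of the round pocket that holds a jar from the start, at (-43, -36, 6) mm in the carrier's frame
- square_full (a point): centre of the floor of the square pocket that holds a pot from the start, at (43, 36, 6) mm in the carrier's frame
- jar: loose on the table, to go into the empty round pocket: round amber jar with a white lid, 48 mm in diameter, 72 mm tall (lid from 54 mm up, same diameter), about 90 g; origin at the centre of its underside, z up through the lid
- pot: loose on the table, to go into the empty square pocket: square grey pot with a red lid, 40 x 40 mm, 72 mm tall (lid from 55 mm up, same width), about 90 g; origin at the centre of its underside, x and y square to its sides, z up through the lid
- jar_loaded: already in the carrier and to stay there: round amber jar with a white lid, 48 mm in diameter, 72 mm tall (lid from 54 mm up, same diameter), about 90 g; origin at the centre of its underside, z up through the lid
- pot_loaded: already in the carrier and to stay there: square grey pot with a red lid, 40 x 40 mm, 72 mm tall (lid from 55 mm up, same width), about 90 g; origin at the centre of its underside, x and y square to its sides, z up through the lid
- bottle: bystander: white bottle with a blue cap, 48 mm in diameter, 120 mm tall, close beside the tray's long +y side, inside the circle that the carrier sweeps; origin at the centre of its underside, z up
- cup: bystander: open steel cup, 68 mm in diameter, 85 mm tall, standing near the loose jar and pot (these three swap places); origin at the centre of its underside, z up
- brush: bystander: yellow-handled brush 160 mm long lying on the table beyond the loose jar and pot; 20 mm high; origin at the middle of its underside, x along its length
Mind the look-alikes: they are no part of the job. What is shaped like the pot but green or pink is not meant.

How it is judged:
On the way, in this order (a step that is already met when the one before it is completed fails the run):
1. the carrier is lifted clear of the tray's lip (z of insert in the frame of housing above 0.054 m), for 0.1 s.
2. the carrier is fully home in the tray, its blue end at the blue tab (distance between insert_blue_end and housing_blue_end below 0.007 m and z of insert in the frame of housing below 0.0065 m and angle between insert's own z axis and vertical below 0.035 rad), for 0.2 s.
At the end, for the whole second after the job is handed in: Carrier released, at rest and home in the tray (underside within 2.5 mm of its floor, level within 2 deg), blue end within 7 mm of its place at the blue tab; jars in round pockets, pots in square ones, each within 6 mm of centre, 3 mm of the floor and 6 deg of upright, at rest (all of step 2 and horizontal distance between jar and round_empty below 0.006 m and z of each of jar, pot, jar_loaded, pot_loaded in the frame of insert below 0.009 m and angle between each of jar, pot, jar_loaded, pot_loaded's own z axis and vertical below 0.1 rad and horizontal distance between pot and square_empty below 0.006 m and horizontal distance between jar_loaded and round_full below 0.006 m and horizontal distance between pot_loaded and square_full below 0.006 m and linear speed of each of insert, jar, pot, jar_loaded, pot_loaded below 0.02 m/s); the robot touches nothing.
It fails at once if the bottle, cup or brush moved by more than 20 mm, or the bottle or cup knocked over (distance of any of bottle, cup, brush from where it was at the start of the episode above 0.02 m or angle between any of bottle, cup's own z axis and vertical above 0.3 rad).
It fails at once if the carrier tipped by more than 20 degrees, or a jar or pot by more than 40 (angle between insert's own z axis and vertical above 0.35 rad or angle between any of jar, pot, jar_loaded, pot_loaded's own z axis and vertical above 0.7 rad).
It fails at once if the carrier dropped: faster than 0.6 m/s within 50 mm of its seat (horizontal distance between insert and housing below 0.02 m and z of insert in the frame of housing below 0.058 m and linear speed of insert above 0.6 m/s).
It fails at once if the loose jar or pot dropped: faster than 0.65 m/s within 40 mm of its pocket's floor, the carrier being in the tray ((distance between jar and round_empty below 0.04 m and linear speed of jar above 0.65 m/s and z of insert in the frame of housing below 0.02 m) or (distance between pot and square_empty below 0.04 m and linear speed of pot above 0.65 m/s and z of insert in the frame of housing below 0.02 m)).
It also fails if it takes over 72 s, if anything falls off the work surface, if the arm or the gripper's body presses on something with over 40 N, if the wrist force passes 120 N, or if a joint passes its speed limit or range.

### The arm

A 6-joint arm with a two-finger parallel gripper is mounted at the origin on the work surface. World frame = base frame: x ahead of the robot, y to its left, z up, the work surface at z = 0. Lengths are in m, angles in rad, forces in N, time in s.
With the tool pointing down it reaches from about 0.25 to 0.8 m from the base axis. Payload 3.9 kg.
Tool frame: the origin (TCP) lies at the very end of the fingers, on their centre line; the grasp point (between the pads) lies 19 mm behind it (env.grasp_offset is the distance from the TCP to the grasp point, in m); z points along the fingers, x is the direction in which the jaws open and shut, and the axes are right-handed (so a half turn about z gives the same grasp; the last joint's range is limited). The gripper opens to 85 mm and grips with 20 to 120 N. Pads are 22 mm wide; open, the fingers measure 114 mm over their backs; the gripper's body (76 mm by 85 mm) begins 54 mm behind the grasp point. The pads swing forward as they close: fully open they stand 13 mm farther back than shut.
Start: joints at [1.326, 0.26, -0.138, 1.173, 0, 1.571], TCP at [0.127, 0.509, 0.231] pointing down, gripper open.
Joint ranges: [-2.78, 2.78], [-0.83, 1.72], [-1.28, 1.37], [-1.9, 2.12], [-1.57, 1.48], [-3.14, 3.14]. Speed limits (rad/s): [2.57, 2.57, 3.14, 3.14, 3.14, 3.14].

### API

Orientations are given as a rotation vector (axis times angle).
In Python, from bench import env, get_image, nets gives the robot as it stands. The module is installed in compiled form; this text tells all that it offers.
- The arm moves only by the tool step_arm, never from a script. Its argument "targets" is a list of rows, each a list of 4 numbers: the shift along the tool's x, y, z in cm, then the turn about the tool's z in degrees. In form: [[dx, dy, dz, turn], ...]. A call has 1 to 5 rows; each row shifts and turns the pose as measured when the row begins, along the tool's axes as they then stand; what a row does not reach is not made up. A row lasts 1/12 s, in which the tool goes at most 41.7 mm and 7.16 degrees, less where a joint would pass 70% of its speed; a pose out of reach is approached as far as the arm can. A call is refused whole if a number of a shift passes 4.17 or a number of a turn 7.16, either way. A call with a gripper value outside its range is refused whole. "fingers" is the opening, from -1 (shut) to 1 (fully open), set as the call begins (left out, the last holds). The fingers move at their own pace and stop on an object; "squeeze" is the grip in N (left out, the last holds). Time passes only in rows, so rows that do not move let the fingers close. It gives the time, the measured TCP pose, the force and the opening at its end, in the units of the state.
- env.get_obs(): the state, without advancing time (a new reading comes with each control period).
- get_image(name): name is "side" or "top"; returns a dict with "img" (480x640x3 uint8, red, green, blue), "fx", "fy", "cx", "cy" (pixels), "position" and "attitude" of the camera in the world. Camera axes: x right, y down, z forward; pixel columns grow to the right and rows downward; lengths in m; the calibration is good to about 2 mm. A picture is of the moment at which its call begins. There is no depth.
- env.hand_in(): hands the job in, once; it reports no verdict.
Trained networks look in the newest picture that a camera, given by its name, has taken for a name from the list of things; names that differ only in an ending like _2 or _b are one class to them, and where a whole thing is asked for, a point or a joint stands for the part that bears it (a point fixed in the world has none). Each returns a list of dicts, best first, with "confidence" (0 to 1); they miss things now and then, are a little off and sometimes report something else, mostly with a low value. They report only what shows in the picture. A call takes as long as a camera call. They do not tell look-alikes from the thing itself.
- nets.silhouettes(camera, label): "mask" (480x640 bool, what is visible of it) and "centre" ([column, row] in pixels, amid what is visible of it).
The state is a dict: "time_s": time; "qpos": joint angles; "qd": joint speeds; "joint_torque": joint torques, N m; "eef_pos": TCP position; "tool_rot": TCP orientation; "ft_force": force on the tool from outside, world axes, zero at the start; "moment": the same for the moment, N m; "gripper_width": finger opening in m.
Only numpy, scipy, OpenCV 4.12 (cv2) and the standard library are available. Lean on these libraries where they do the work, as an engineer would, in place of code of your own. Each camera call takes 0.05 s, during which the arm holds its last target.

## Working session

There is one attempt and no reset: what is moved stays moved. The work goes in short steps, Python scripts to look and compute and a tool call to move; the robot and the scene stay as the last step left them, time stands still between calls to the robot, and variables do not carry over. Pictures are saved under pics/ and viewed, and the job is handed in when it is done.

Besides the shell and the picture viewer there is one more tool, called after "Call:" as name([rows], argument=value, ...), one row to a line, values as JSON. step_arm: Moves the arm, as the interface text tells. Its arguments: {"type":"object","properties":{"targets":{"type":"array","items":{"type":"array","items":{"type":"number"}}},"fingers":{"type":"number"},"squeeze":{"type":"number"}},"required":["targets"]}

```bash
mkdir -p pics; ls; python3 - <<'E'
from bench import env,get_image,nets
import cv2,numpy as np
for n in("side","top"):
    d=get_image(n); cv2.imwrite(f"pics/{n}0.png",d["img"][:,:,::-1])
    print(n,{k:np.round(v,4).tolist() if k!='img' else 0 for k,v in d.items()})
o=env.get_obs(); print({k:np.round(v,4).tolist() for k,v in o.items()}, env.grasp_offset)
E
```

```text
pics
side {'img': 0, 'fx': 599.6116, 'fy': 599.6116, 'cx': 314.7866, 'cy': 237.5568, 'position': [0.3511, 0.7406, 1.0621], 'attitude': [-0.4016, 2.8355, -1.0673]}
top {'img': 0, 'fx': 465.7544, 'fy': 465.7544, 'cx': 316.7083, 'cy': 236.0164, 'position': [0.4443, -0.0925, 0.9224], 'attitude': [-2.1213, 2.1066, -0.1717]}
{'time_s': 0.1, 'qpos': [1.326, 0.2606, -0.1392, 1.1727, -0.0, 1.5708], 'qd': [0.002, -0.002, 0.0018, -0.0001, 0.0006, 0.0007], 'joint_torque': [-0.0006, -40.6508, 25.4528, 0.01, -0.0001, 0.0], 'eef_pos': [0.1271, 0.5088, 0.2306], 'tool_rot': [2.4752, 1.9329, -0.0021], 'ft_force': [0.4568, -0.1642, -0.8456], 'moment': [-0.0391, 0.025, 0.0169], 'gripper_width': 0.0854} 0.0187
```

View pics/side0.png

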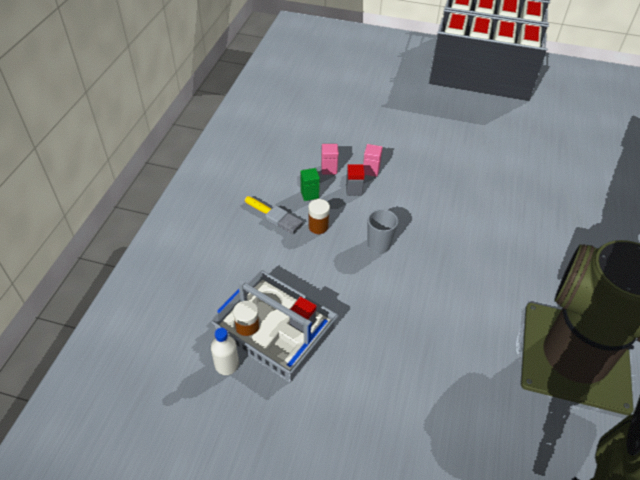

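View pics/top0.png

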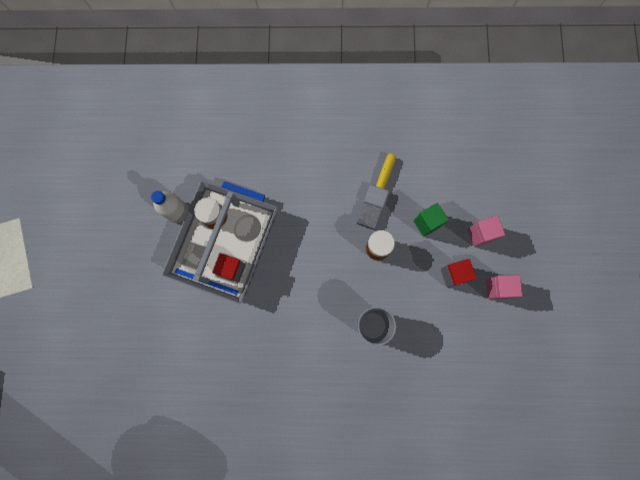

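```bash
cat > h.py <<'E'
from bench import env,get_image,nets
import cv2,numpy as np
from scipy.spatial.transform import Rotation as R
from scipy.optimize import minimize,least_squares
def cam(n):
    return get_image(n)
def proj(d,P):
    P=np.atleast_2d(P); Rm=R.from_rotvec(d["attitude"]).as_matrix()
    c=(P-d["position"])@Rm
    return np.c_[d["fx"]*c[:,0]/c[:,2]+d["cx"], d["fy"]*c[:,1]/c[:,2]+d["cy"]]
def unproj(d,uv,z):
    uv=np.atleast_2d(uv); Rm=R.from_rotvec(d["attitude"]).as_matrix()
    r=np.c_[(uv[:,0]-d["cx"])/d["fx"],(uv[:,1]-d["cy"])/d["fy"],np.ones(len(uv))]@Rm.T
    p=np.array(d["position"]); return p+r*((z-p[2])/r[:,2])[:,None]
def cyl(r,h,z0=0):
    a=np.linspace(0,2*np.pi,40,endpoint=False)
    c=np.c_[r*np.cos(a),r*np.sin(a)]
    return np.r_[np.c_[c,np.full(40,z0)],np.c_[c,np.full(40,z0+h)]]
def box(lx,ly,h,z0=0):
    return np.array([[sx*lx/2,sy*ly/2,z0+k*h] for sx in(-1,1) for sy in(-1,1) for k in(0,1)])
def place(P,x,y,yaw,z=0):
    return P@R.from_euler('z',yaw).as_matrix().T+[x,y,z]
def hullmask(d,P):
    uv=proj(d,P); m=np.zeros((480*4,640*4),np.uint8)
    cv2.fillConvexPoly(m,cv2.convexHull(np.round(uv*4+1.5).astype(np.int32)),1)
    return cv2.resize(m.astype(np.float32),(640,480),interpolation=cv2.INTER_AREA)
def fit(ms,P,x0,yaw=False):
    # ms: list of (d,mask)
    def cost(v):
        q=place(P,v[0],v[1],v[2]/10 if yaw else 0); s=0
        for d,m in ms:
            f=hullmask(d,q); s+=np.abs(f-m).sum()/m.sum()
        return s
    best=None
    for y in (np.arange(0,1.57,.2) if yaw else [0]):
        x=[*x0]+([y*10] if yaw else [])
        st=[[0]*len(x)]+[[0.01*(i==j) if j<2 else 2*(i==j) for j in range(len(x))] for i in range(len(x))]
        r=minimize(cost,x,method='Nelder-Mead',options=dict(initial_simplex=np.array(x)+np.array(st),xatol=1e-4,fatol=1e-4,maxiter=150))
        if best is None or r.fun<best.fun: best=r
    v=best.x.copy()
    if yaw: v[2]/=10
    return v,best.fun
E
python3 - <<'E'
from h import *
import pickle
out={}
for n in("top","side"):
    d=cam(n); out[n]=dict(d=d)
    for l in ["housing","insert","handle","jar","pot","bottle","cup","brush"]:
        s=nets.silhouettes(n,l); out[n][l]=s
        for k in s: print(n,l,round(k["confidence"],2),np.round(k["centre"]).tolist(),int(k["mask"].sum()))
pickle.dump(out,open("s0.pkl","wb"))
for n,(a,b,c,e) in dict(top=(160,140,300,310),side=(200,390,190,350)).items():
    im=out[n]["d"]["img"][:,:,::-1]
    if n=="top": cr=im[170:315,150:310]
    else: cr=im[260:390,200:360]
    cv2.imwrite(f"pics/{n}_zoom.png",cv2.resize(cr,None,fx=4.5,fy=4.1 if 0 else 4.5 if n=="side" else 4.1) if 0 else cv2.resize(cr,None,fx=4,fy=4,interpolation=cv2.INTER_CUBIC))
E
```

```text
top housing 0.97 [190.0, 226.0] 2488
top housing 0.19 [221.0, 243.0] 5309
top insert 0.69 [224.0, 242.0] 5274
top handle 0.95 [223.0, 240.0] 5088
top jar 0.96 [380.0, 246.0] 635
top pot 0.86 [458.0, 272.0] 656
top pot 0.81 [502.0, 286.0] 812
top pot 0.8 [432.0, 222.0] 730
top pot 0.68 [487.0, 232.0] 744
top bottle 0.67 [166.0, 206.0] 747
top cup 0.72 [374.0, 322.0] 1133
top cup 0.23 [457.0, 271.0] 694
top brush 0.74 [223.0, 240.0] 5304
top brush 0.61 [373.0, 200.0] 1187
side housing 0.79 [263.0, 354.0] 2133
side housing 0.7 [275.0, 324.0] 4171
side insert 0.71 [273.0, 326.0] 4174
side handle 0.58 [275.0, 323.0] 4231
side handle 0.37 [226.0, 353.0] 1034
side jar 0.89 [318.0, 216.0] 613
side pot 0.89 [328.0, 159.0] 495
side pot 0.69 [353.0, 181.0] 558
side pot 0.63 [309.0, 182.0] 587
side pot 0.61 [373.0, 160.0] 525
side bottle 0.66 [225.0, 353.0] 969
side cup 0.77 [381.0, 234.0] 1128
side cup 0.72 [275.0, 327.0] 3935
side brush 0.65 [279.0, 212.0] 704
```

View pics/top_zoom.png

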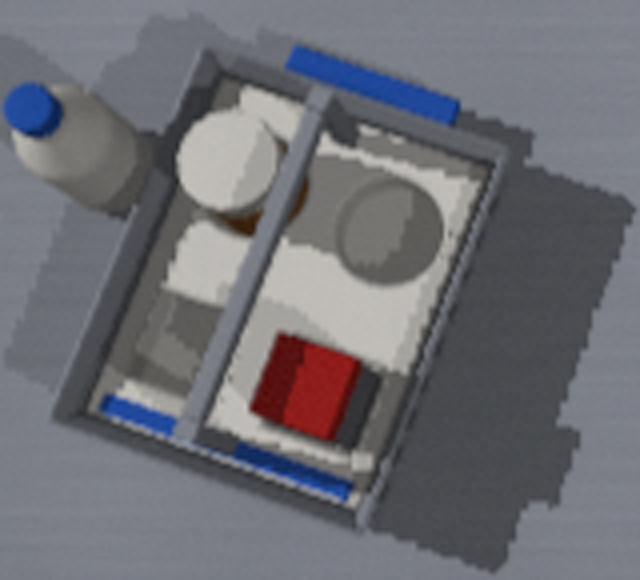

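View pics/side_zoom.png

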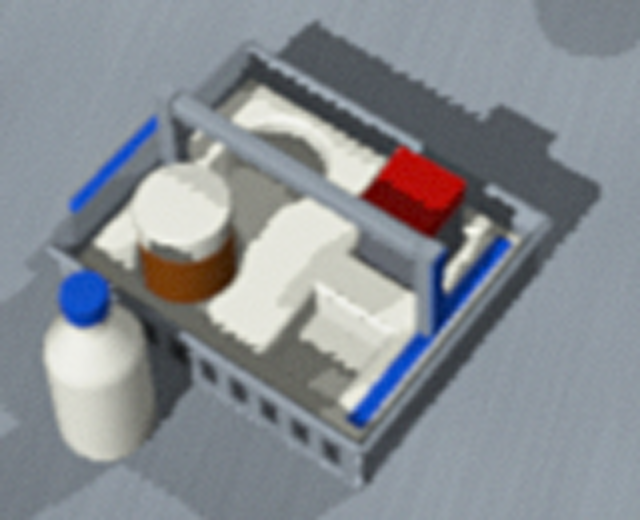

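```bash
python3 - <<'E'
from h import *
import pickle
o=pickle.load(open("s0.pkl","rb")); dt,ds=o["top"]["d"],o["side"]["d"]
def f(l,i,j,P,h,yaw=False):
    a,b=o["top"][l][i],o["side"][l][j]
    x0=unproj(dt,a["centre"],h/2)[0,:2]
    print(l,[np.round(t,4).tolist() if k==0 else round(t,3) for k,t in enumerate(fit([(dt,a["mask"]),(ds,b["mask"])],P,x0,yaw))],
     'top only',np.round(fit([(dt,a["mask"])],P,x0,yaw)[0],4),'side only',np.round(fit([(ds,b["mask"])],P,x0,yaw)[0],4))
f("jar",0,0,cyl(.024,.072),.072)
f("pot",0,1,box(.04,.04,.072),.072,True)
f("cup",0,0,cyl(.034,.085),.085)
f("bottle",0,0,cyl(.024,.120),.12)
for i,j in((1,3),(2,2),(3,0)): f("pot",i,j,box(.04,.04,.072),.072,True)
E
```

```text
jar [[0.5926, -0.1908], np.float64(0.19)] top only [ 0.5919 -0.1908] side only [ 0.5943 -0.1921]
pot [[0.5404, -0.3372, 1.857], np.float64(0.201)] top only [ 0.5391 -0.3378  0.3067] side only [ 0.5416 -0.3365  1.845 ]
cup [[0.4421, -0.181], np.float64(0.298)] top only [ 0.4406 -0.1787] side only [ 0.4448 -0.1841]
bottle [[0.6672, 0.2175], np.float64(0.903)] top only [0.658 0.203] side only [0.6661 0.2197]
pot [[0.5139, -0.4222, 0.0679], np.float64(0.157)] top only [ 0.5134 -0.4223  1.6333] side only [ 0.5155 -0.4225  0.2456]
pot [[0.6439, -0.2905, 0.5223], np.float64(0.189)] top only [ 0.6426 -0.2907  2.1006] side only [ 0.646  -0.2896  0.537 ]
pot [[0.6219, -0.3947, 1.8521], np.float64(0.219)] top only [ 0.62   -0.3946  1.931 ] side only [ 0.6224 -0.3926  0.2827]
```

```bash
python3 - <<'E'
from h import *
import pickle
o=pickle.load(open("s0.pkl","rb")); dt,ds=o["top"]["d"],o["side"]["d"]
def px(z,off): return (np.array(z,float)+.5)/4-.5+off
T=px([(205,48),(508,148),(365,527),(55,418)],(150,170))
L=np.array([[.1,.082,.05],[.1,-.082,.05],[-.1,-.082,.05],[-.1,.082,.05]])
tab=px([(294,46),(462,98)],(150,170)); TL=np.array([[.115,.045,.03],[.115,-.045,.03]])
S=px([(52,245),(250,43),(548,215),(365,442)],(200,260)); # side
def res(v,wt=1,ws=1):
    return np.r_[wt*(proj(dt,place(L,*v))-T).ravel(), ws*(proj(ds,place(L,*v))-S).ravel()]
for w in((1,0),(0,1),(1,1)):
    r=least_squares(res,[.62,.15,-.39],args=w); print(w,np.round(r.x,4),np.round(r.fun,1).tolist())
v=r.x
# handle
hb=px([(322,92),(188,437)],(150,170)); print('bar ends top z=.105',unproj(dt,hb,.105).round(4).tolist())
p=unproj(dt,hb,.105); q=p[0]-p[1]; print(np.linalg.norm(q),np.arctan2(q[1],q[0]),p.mean(0))
im={}
for n,d in(("top",dt),("side",ds)):
    g=cv2.resize(d["img"][:,:,::-1],None,fx=4,fy=4,interpolation=cv2.INTER_CUBIC)
    def pl(P,c):
        uv=proj(d,place(P,*v)); cv2.polylines(g,[np.round((uv+.5)*4-.5).astype(int)],True,c,1)
    pl(L,(0,255,0)); pl(np.array([[.091,.073,.004],[.091,-.073,.004],[-.091,-.073,.004],[-.091,.073,.004]]),(0,255,255))
    b=np.array([[.085,.005,.105],[.085,-.005,.105],[-.085,-.005,.105],[-.085,.005,.105]]);pl(b,(255,0,255))
    a=[(.094,.045,.03),(.118,.045,.03),(.118,-.045,.03),(.094,-.045,.03)];pl(np.array(a),(0,128,255))
    x,y=(150,170) if n=="top" else (200,260)
    cv2.imwrite(f"pics/{n}_fit.png",g[4*y:4*y+580,4*x:4*x+640])
# colour bottle cap
import itertools
for n,d in(("top",dt),("side",ds)):
    i=d["img"].astype(int); m=(i[:,:,2]>110)&(i[:,:,0]<60)&(i[:,:,1]<110)
    k,lab,st,ce=cv2.connectedComponentsWithStats(m.astype(np.uint8))
    for a,b in zip(st[1:],ce[1:]):
        if a[4]>20: print(n,a,b.round(1),unproj(d,b,.115).round(4))
E
```

```text
(1, 0) [ 0.5993  0.1124 -0.3248] [-0.7, -2.6, 1.9, -1.5, 1.0, 2.5, -2.3, 1.1, -0.0, 0.0, -0.0, -0.0, 0.0, -0.0, 0.0, 0.0]
(0, 1) [ 0.5991  0.1115 -0.3305] [0.0, -0.0, 0.0, -0.0, 0.0, 0.0, -0.0, 0.0, -2.2, -0.4, -0.8, -2.6, 2.7, -0.6, 0.4, 2.4]
(1, 1) [ 0.5992  0.112  -0.3273] [-0.4, -2.6, 2.2, -1.3, 1.1, 2.6, -2.2, 1.0, -2.4, 0.0, -1.1, -2.4, 2.5, -0.5, 0.5, 2.6]
bar ends top z=.105 [[0.6771, 0.086, 0.105], [0.5193, 0.1385, 0.105]]
0.16636612485002783 -0.32157106397256896 [0.59819047 0.11225437 0.105     ]
top [222 182  43  19 263] [242.7 190.8] [[0.6777 0.0611 0.115 ]]
top [151 191  12  12 107] [156.6 196.4] [[0.6668 0.217  0.115 ]]
top [176 269  18  10  70] [184.6 273.4] [[0.5279 0.1574 0.115 ]]
top [220 288  17   7  32] [229.4 290.6] [[0.4984 0.0775 0.115 ]]
side [218 290  21  23  71] [227.9 301.1] [[0.6813 0.1437 0.115 ]]
side [287 320  40  47 195] [306.6 342.2] [[0.5111 0.1886 0.115 ]]
side [215 328  12  13 129] [220.6 334. ] [[0.6675 0.2161 0.115 ]]
```

View pics/top_fit.png

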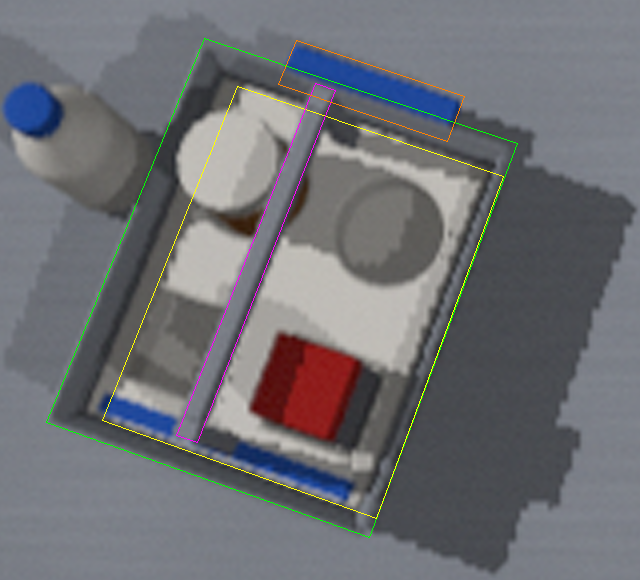

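View pics/side_fit.png

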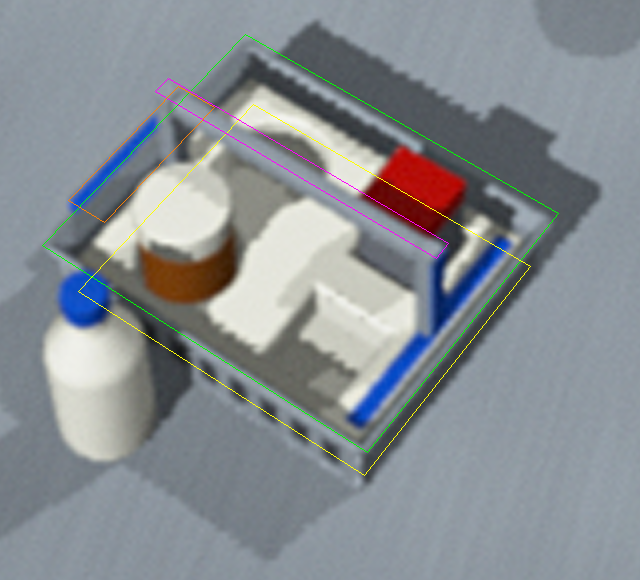

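```bash
cat > go.py <<'E'
# usage: go.py x y z yawdeg -> rel move in tool axes (cm), turn deg
import sys
from h import *
o=env.get_obs(); Rm=R.from_rotvec(o["tool_rot"]).as_matrix()
yaw=np.degrees(np.arctan2(Rm[1,0],Rm[0,0]))
print("t",round(o["time_s"],2),"tcp",np.round(o["eef_pos"],4),"yaw",round(yaw,2),"tilt",np.round(Rm[:,2],3),"q",np.round(o["qpos"],3),"w",round(float(o["gripper_width"]),4),"F",np.round(o["ft_force"],1),"M",np.round(o["moment"],2))
if len(sys.argv)>3:
    t=np.array([float(a) for a in sys.argv[1:4]])
    print("rel tool cm",np.round(Rm.T@(t-o["eef_pos"])*100,2))
    if len(sys.argv)>4: print("turn",round(-((float(sys.argv[4])-yaw+180)%360-180),2))
E
python3 go.py .599 .112 .18 71.25
```

```text
t 1.0 tcp [0.1272 0.5093 0.2313] yaw 75.98 tilt [ 0. -0. -1.] q [ 1.326  0.26  -0.138  1.173 -0.     1.571] w 0.0854 F [0.2 0.3 0.8] M [-0.03 -0.02  0.  ]
rel tool cm [-27.12  55.4    5.13]
turn 4.73
```

Call:
step_arm([
  [-1.8, 3.7, 0, 4.7],
  [-1.8, 3.7, 0, 0],
  [-1.8, 3.7, 0, 0],
  [-1.8, 3.7, 0, 0],
  [-1.8, 3.7, 0, 0],
], fingers=1)

```text
time_s: 1.42
eef_pos: [0.2756, 0.371, 0.2304]
tool_rot: [-2.537, -1.844, -0.005]
ft_force: [0.8, 0.5, -0.4]
gripper_width: 0.0853
```

```bash
python3 go.py .599 .112 .18 71.25
```

```text
t 1.42 tcp [0.2756 0.371  0.2304] yaw 72.01 tilt [-0.     0.006 -1.   ] q [ 0.929  0.15  -0.285  1.132  0.004  1.243] w 0.0853 F [ 0.8  0.5 -0.4] M [ 0.03 -0.05  0.01]
rel tool cm [-14.68  38.76   4.87]
turn 0.76
```

Call:
step_arm([
  [-1.4, 3.8, 0, 0.8],
  [-1.4, 3.8, 0, 0],
  [-1.4, 3.8, 0, 0],
  [-1.4, 3.8, 0, 0],
  [-1.4, 3.8, 0.5, 0],
])

```text
time_s: 1.83
eef_pos: [0.437, 0.2384, 0.2267]
tool_rot: [-2.549, -1.827, -0.013]
ft_force: [0.3, 1.0, 0.5]
gripper_width: 0.0853
```

Call:
step_arm([
  [-1.4, 3.8, 0.5, 0],
  [-1.4, 3.8, 0.5, 0],
  [-1.4, 3.8, 0.5, 0],
])

```text
time_s: 2.08
eef_pos: [0.533, 0.1597, 0.2123]
tool_rot: [-2.55, -1.826, -0.018]
ft_force: [0.5, 0.7, 0.4]
gripper_width: 0.0851
```

```bash
python3 go.py .599 .112 .18 71.25
```

```text
t 2.08 tcp [0.533  0.1597 0.2123] yaw 71.2 tilt [ 0.006  0.011 -1.   ] q [ 0.286  0.315 -0.109  1.137  0.008  0.614] w 0.0851 F [0.5 0.7 0.4] M [0.06 0.04 0.02]
rel tool cm [-2.42  7.78  3.22]
turn -0.05
```

Call:
step_arm([
  [-1.2, 3.7, 0.5, 0],
  [-1.2, 3.7, 0.5, 0],
  [0, 0.4, 1.0, 0],
  [0, 0, 0, 0],
])

```text
time_s: 2.42
eef_pos: [0.6084, 0.1025, 0.1896]
tool_rot: [-2.562, -1.815, -0.021]
ft_force: [-0.4, 0.8, -0.6]
gripper_width: 0.085
```

```bash
python3 go.py .599 .112 .080 71.25;  python3 - <<'E'
from h import *
for n in("side","top"):
    d=cam(n); g=d["img"][:,:,::-1]
    x,y=(150,150) if n=="top" else (180,230)
    cv2.imwrite(f"pics/{n}_1.png",cv2.resize(g[y:y+180,x:x+200],None,fx=3,fy=3,interpolation=cv2.INTER_CUBIC))
E
```

```text
t 2.42 tcp [0.6084 0.1025 0.1896] yaw 70.64 tilt [ 0.01   0.009 -1.   ] q [0.163 0.428 0.004 1.136 0.007 0.501] w 0.085 F [-0.4  0.8 -0.6] M [0.01 0.08 0.03]
rel tool cm [ 0.45 -1.27 10.96]
turn -0.61
```

View pics/side_1.png

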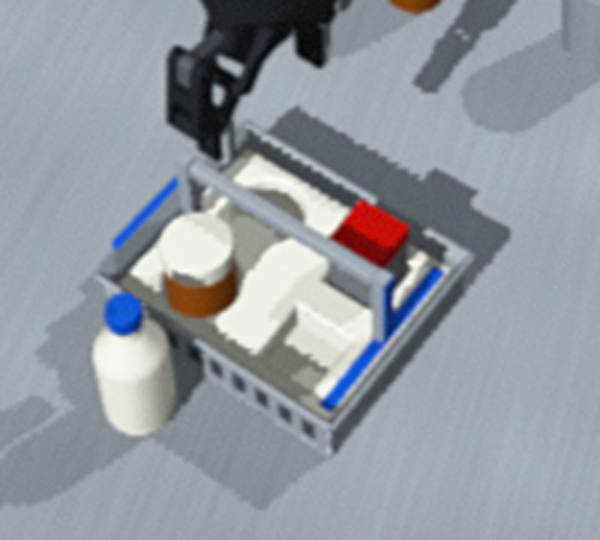

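View pics/top_1.png

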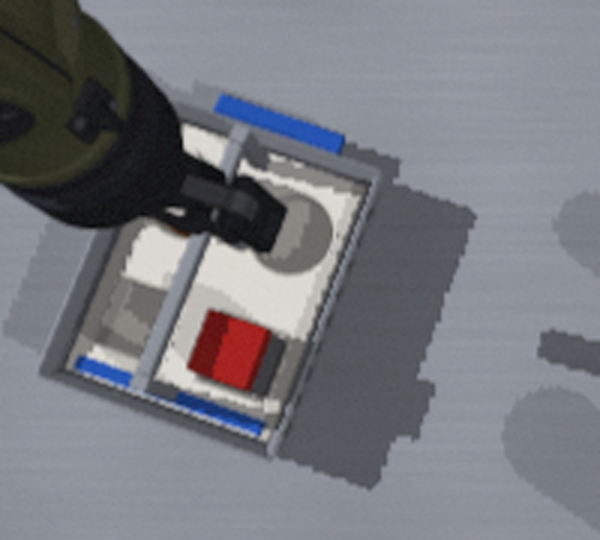

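Call:
step_arm([
  [0.45, -1.3, 2.0, -0.6],
  [0, 0, 2.5, 0],
  [0, 0, 2.5, 0],
  [0, 0, 0, 0],
])

```text
time_s: 2.85
eef_pos: [0.5955, 0.1184, 0.1249]
tool_rot: [2.546, 1.84, 0.034]
ft_force: [-0.2, -0.3, -0.7]
gripper_width: 0.0853
```

```bash
python3 go.py .599 .112 .080 71.25
```

```text
t 2.85 tcp [0.5955 0.1184 0.1249] yaw 71.74 tilt [ 0.017  0.012 -1.   ] q [ 0.192  0.445 -0.144  0.962  0.009  0.511] w 0.0853 F [-0.2 -0.3 -0.7] M [-0.04  0.07  0.02]
rel tool cm [-0.57  0.48  4.49]
turn 0.49
```

Call:
step_arm([
  [-0.5, 0.4, 1.2, 0.5],
  [0, 0, 1.2, 0],
  [0, 0, 1.2, 0],
  [0, 0, 0.3, 0],
  [0, 0, 0, 0],
])

```text
time_s: 3.27
eef_pos: [0.5955, 0.1193, 0.0928]
tool_rot: [2.545, 1.841, 0.041]
ft_force: [0.4, -0.1, -0.7]
gripper_width: 0.0854
```

```bash
python3 go.py .599 .112 .080 71.25
```

```text
t 3.27 tcp [0.5955 0.1193 0.0928] yaw 71.78 tilt [ 0.021  0.015 -1.   ] q [ 0.192  0.468 -0.197  0.882  0.01   0.511] w 0.0854 F [ 0.4 -0.1 -0.7] M [ 0.02  0.01 -0.01]
rel tool cm [-0.61  0.54  1.28]
turn 0.53
```

Call:
step_arm([
  [0, 0, 0, 0],
  [0, 0, 0, 0],
])

```text
time_s: 3.43
eef_pos: [0.5957, 0.1207, 0.0957]
tool_rot: [2.542, 1.843, 0.045]
ft_force: [0.5, 0.7, -0.5]
gripper_width: 0.0853
```

```bash
python3 go.py .599 .112 .080 71.25
```

```text
t 3.43 tcp [0.5957 0.1207 0.0957] yaw 71.89 tilt [ 0.024  0.015 -1.   ] q [ 0.194  0.464 -0.195  0.885  0.011  0.511] w 0.0853 F [ 0.5  0.7 -0.5] M [-0.06  0.09 -0.04]
rel tool cm [-0.76  0.55  1.57]
turn 0.64
```

Call:
step_arm([
  [0, 0, 0, 0],
  [0, 0, 0, 0],
])

```text
time_s: 3.6
eef_pos: [0.5968, 0.1214, 0.0981]
tool_rot: [2.54, 1.843, 0.05]
ft_force: [0.4, 0.5, 0.3]
gripper_width: 0.0852
```

```bash
python3 go.py .599 .112 .080 71.25; python3 -c "
from h import *
for i in range(3): cam('top'); o=env.get_obs(); print(np.round(o['eef_pos'],4),o['tool_rot'].round(4) if hasattr(o['tool_rot'],'round') else o['tool_rot'],np.round(o['qpos'],4))"
```

```text
t 3.6 tcp [0.5968 0.1214 0.0981] yaw 71.94 tilt [ 0.027  0.016 -0.999] q [ 0.195  0.462 -0.192  0.887  0.011  0.511] w 0.0852 F [0.4 0.5 0.3] M [0.02 0.04 0.03]
rel tool cm [-0.87  0.46  1.8 ]
turn 0.69
[0.597  0.1214 0.0982] [2.5401 1.8428 0.0501] [ 0.195   0.4619 -0.1921  0.8865  0.0106  0.5107]
[0.5969 0.1213 0.0979] [2.5404 1.8427 0.0494] [ 0.1949  0.4623 -0.1924  0.8863  0.0106  0.5108]
[0.5967 0.1212 0.0976] [2.5406 1.8427 0.0486] [ 0.1948  0.4625 -0.1928  0.8862  0.0106  0.5107]
```

```bash
python3 -c "
from h import *
for i in range(12): 
    cam('top')
    if i%3==2: o=env.get_obs(); print(np.round(o['eef_pos'],4),np.round(o['tool_rot'],4),np.round(o['qpos'],4))"
```

```text
[0.5963 0.121  0.097 ] [2.5411 1.8429 0.0471] [ 0.1947  0.4631 -0.1934  0.8861  0.0106  0.5107]
[0.5962 0.121  0.0969] [2.5412 1.8429 0.0468] [ 0.1947  0.4633 -0.1935  0.8861  0.0106  0.5107]
[0.5962 0.1211 0.097 ] [2.5411 1.843  0.047 ] [ 0.1948  0.4632 -0.1935  0.8861  0.0106  0.5108]
[0.5963 0.1211 0.097 ] [2.541  1.8431 0.0471] [ 0.1948  0.4631 -0.1934  0.8861  0.0106  0.5107]
```

Call:
step_arm([
  [0, 0, 0, 0],
])

```text
time_s: 4.43
eef_pos: [0.5962, 0.1211, 0.097]
tool_rot: [2.541, 1.843, 0.047]
ft_force: [-0.2, 0.9, -0.5]
gripper_width: 0.0853
```

```bash
python3 go.py .599 .112 .080 71.25;python3 -c "
from h import *
for i in range(3): 
    cam('top')
    o=env.get_obs(); print(np.round(o['eef_pos'],4),np.round(o['tool_rot'],4),np.round(o['qpos'],4))"
```

```text
t 4.43 tcp [0.5962 0.1211 0.097 ] yaw 71.92 tilt [ 0.026  0.016 -1.   ] q [ 0.195  0.463 -0.193  0.886  0.011  0.511] w 0.0853 F [-0.2  0.9 -0.5] M [ 0.02  0.03 -0.  ]
rel tool cm [-0.82  0.51  1.69]
turn 0.67
[0.5963 0.1211 0.097 ] [2.541  1.8431 0.0471] [ 0.1949  0.4631 -0.1934  0.8861  0.0106  0.5107]
[0.5962 0.1211 0.097 ] [2.541  1.8431 0.0471] [ 0.1949  0.4631 -0.1934  0.8861  0.0106  0.5108]
[0.5963 0.1211 0.097 ] [2.541  1.8431 0.0472] [ 0.1948  0.4631 -0.1934  0.8861  0.0106  0.5107]
```

Call:
step_arm([
  [-0.8, 0.5, -2, 0.7],
  [0, 0, -2, 0],
  [0, 0, -1, 0],
])

```text
time_s: 4.83
eef_pos: [0.5944, 0.1106, 0.1447]
tool_rot: [-2.553, -1.828, -0.036]
ft_force: [0.6, -0.4, 0.1]
gripper_width: 0.0854
```

```bash
cat > w.py <<'E'
import sys,subprocess
from bench import env,get_image
for i in range(int(sys.argv.pop(1))): get_image("top")
exec(open("go.py").read())
E
python3 go.py; python3 w.py 5 .599 .112 .080 71.25
```

```text
t 4.83 tcp [0.5944 0.1106 0.1447] yaw 71.22 tilt [ 0.018  0.015 -1.   ] q [ 0.178  0.426 -0.12   1.005  0.011  0.506] w 0.0854 F [ 0.6 -0.4  0.1] M [ 0.   -0.   -0.03]
t 5.08 tcp [0.5934 0.1107 0.1423] yaw 71.24 tilt [ 0.015  0.014 -1.   ] q [ 0.179  0.428 -0.124  1.001  0.011  0.506] w 0.0856 F [ 0.2 -0.1  0. ] M [0.03 0.   0.01]
rel tool cm [0.19 0.43 6.24]
turn -0.01
```

Call:
step_arm([
  [0.2, 0.4, 3.0, 0],
])

```text
time_s: 5.17
eef_pos: [0.6015, 0.1125, 0.1166]
tool_rot: [2.552, 1.829, 0.045]
ft_force: [1.9, 0.3, 0.8]
gripper_width: 0.0853
```

```bash
python3 w.py 6 .599 .112 .080 71.25
```

```text
t 5.47 tcp [0.5982 0.1118 0.1126] yaw 71.25 tilt [ 0.015  0.014 -1.   ] q [ 0.179  0.458 -0.157  0.939  0.011  0.506] w 0.0851 F [0.4 0.4 0.3] M [-0.01  0.01  0.01]
rel tool cm [-0.01  0.04  3.27]
turn 0.0
```

Call:
step_arm([
  [0, 0.05, 3.3, 0],
])

```text
time_s: 5.55
eef_pos: [0.6049, 0.1132, 0.0863]
tool_rot: [2.551, 1.828, 0.051]
ft_force: [1.9, 0.1, 0.7]
gripper_width: 0.0856
```

```bash
python3 w.py 6 .599 .112 .080 71.25;  python3 - <<'E'
from h import *
for n in("side","top"):
    d=cam(n); g=d["img"][:,:,::-1]
    x,y=(150,150) if n=="top" else (180,230)
    cv2.imwrite(f"pics/{n}_2.png",cv2.resize(g[y:y+180,x:x+200],None,fx=3,fy=3,interpolation=cv2.INTER_CUBIC))
E
```

```text
t 5.85 tcp [0.5999 0.1122 0.0811] yaw 71.25 tilt [ 0.017  0.014 -1.   ] q [ 0.179  0.486 -0.2    0.866  0.011  0.507] w 0.0851 F [ 0.2  0.3 -0.5] M [-0.07  0.02 -0.03]
rel tool cm [-0.05 -0.08  0.11]
turn 0.0
```

View pics/side_2.png

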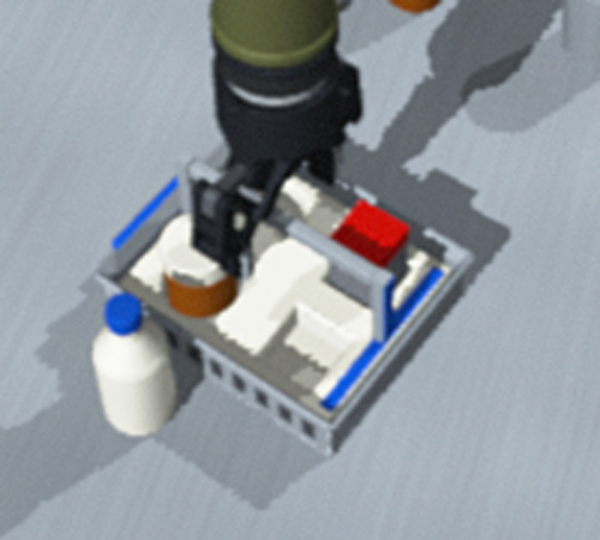

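View pics/top_2.png

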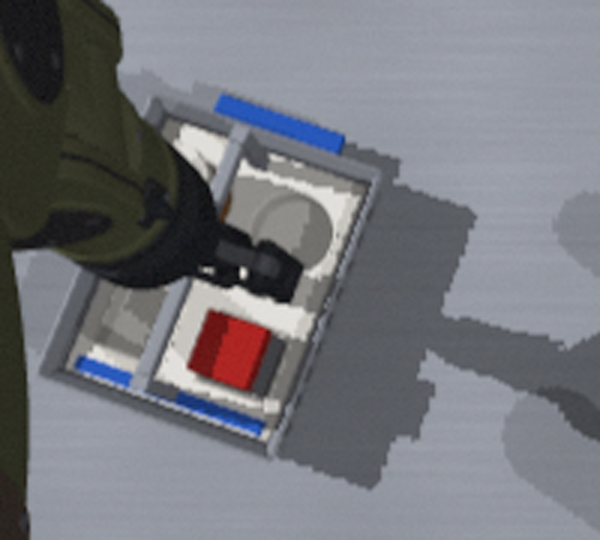

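Call:
step_arm([
  [0, 0, 0, 0],
  [0, 0, 0, 0],
  [0, 0, 0, 0],
  [0, 0, 0, 0],
  [0, 0, 0, 0],
], fingers=-1, squeeze=100)

```text
time_s: 6.37
eef_pos: [0.6021, 0.1126, 0.0846]
tool_rot: [2.553, 1.829, 0.043]
ft_force: [-0.3, -0.6, 1.3]
gripper_width: 0.0256
```

```bash
python3 w.py 5 .599 .112 .080 71.25
```

```text
t 6.62 tcp [0.602  0.1124 0.0848] yaw 71.24 tilt [ 0.022  0.015 -1.   ] q [ 0.179  0.482 -0.196  0.868  0.011  0.507] w 0.0078 F [-2.1 -0.2  3.5] M [-0.27  0.26 -0.14]
rel tool cm [-0.14 -0.28  0.47]
turn -0.01
```

Call:
step_arm([
  [0, 0, 0, 0],
  [-0.1, -0.3, 0.7, 0],
], fingers=-0.3)

```text
time_s: 6.78
eef_pos: [0.6005, 0.1128, 0.0786]
tool_rot: [2.552, 1.828, 0.047]
ft_force: [1.0, -0.5, 0.8]
gripper_width: 0.0293
```

```bash
python3 w.py 5 .599 .112 .079 71.25
```

```text
t 7.03 tcp [0.5984 0.1125 0.0771] yaw 71.25 tilt [ 0.021  0.015 -1.   ] q [ 0.18   0.484 -0.214  0.848  0.011  0.508] w 0.0301 F [-0.  -0.9  0.1] M [-0.02  0.07  0.01]
rel tool cm [-0.03  0.07 -0.19]
turn -0.0
```

Call:
step_arm([
  [0, 0, -0.2, 0],
], fingers=-1)

```text
time_s: 7.12
eef_pos: [0.5981, 0.1125, 0.0787]
tool_rot: [-2.554, -1.83, -0.04]
ft_force: [-0.1, 0.6, 0.6]
gripper_width: 0.0192
```

```bash
python3 w.py 8 .599 .112 .080 71.25;  python3 - <<'E'
from h import *
for n in("side",):
    d=cam(n); g=d["img"][:,:,::-1]
    x,y=(150,150) if n=="top" else (180,230)
    cv2.imwrite(f"pics/{n}_3.png",cv2.resize(g[y:y+180,x:x+200],None,fx=3,fy=3,interpolation=cv2.INTER_CUBIC))
E
```

```text
t 7.52 tcp [0.5989 0.1133 0.0795] yaw 71.28 tilt [ 0.022  0.016 -1.   ] q [ 0.181  0.482 -0.211  0.853  0.012  0.508] w 0.0082 F [0.6 4.  2.2] M [ 0.73 -0.03 -0.04]
rel tool cm [-0.12  0.05 -0.05]
turn 0.03
```

View pics/side_3.png

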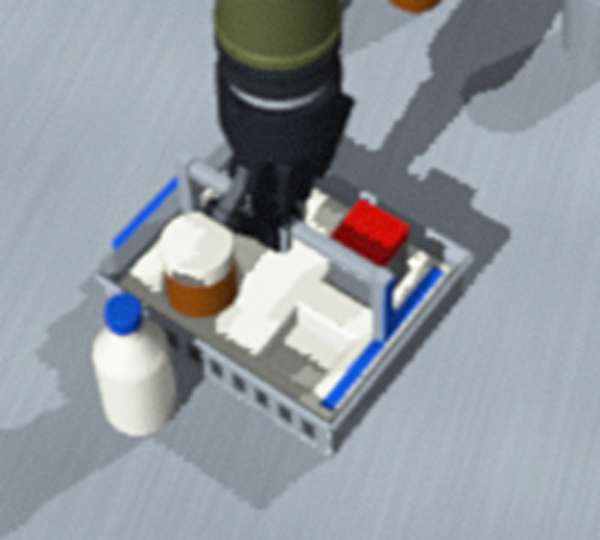

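Call:
step_arm([
  [0, 0, -1.5, 0],
], squeeze=120)

```text
time_s: 7.65
eef_pos: [0.5957, 0.112, 0.0913]
tool_rot: [-2.552, -1.829, -0.032]
ft_force: [-0.3, -0.0, -5.7]
gripper_width: 0.0079
```

```bash
python3 w.py 4 .599 .1133 .25 71.28
```

```text
t 7.85 tcp [0.5979 0.1122 0.0935] yaw 71.25 tilt [ 0.021  0.015 -1.   ] q [ 0.18   0.469 -0.193  0.886  0.011  0.507] w 0.0077 F [-0.1 -0.  -6.5] M [-0.07  0.03 -0.01]
rel tool cm [  0.46   0.31 -15.64]
turn -0.03
```

Call:
step_arm([
  [0.08, 0.05, -2.2, 0],
  [0.08, 0.05, -2.5, 0],
  [0.08, 0.05, -2.5, 0],
  [0.08, 0.05, -2.5, 0],
  [0.08, 0.05, -2, 0],
])

```text
time_s: 8.27
eef_pos: [0.5898, 0.1094, 0.199]
tool_rot: [-2.548, -1.822, 0.006]
ft_force: [1.0, -1.0, -4.6]
gripper_width: 0.0076
```

```bash
python3 w.py 5 .599 .1133 .225 71.28;  python3 - <<'E'
from h import *
for n in("side","top"):
    d=cam(n); g=d["img"][:,:,::-1]
    x,y=(150,150) if n=="top" else (180,200)
    cv2.imwrite(f"pics/{n}_4.png",cv2.resize(g[y:y+200,x:x+200],None,fx=3,fy=3,interpolation=cv2.INTER_CUBIC))
E
```

```text
t 8.52 tcp [0.5895 0.1096 0.1969] yaw 71.12 tilt [-0.009  0.006 -1.   ] q [ 0.18   0.409 -0.007  1.163  0.007  0.509] w 0.0079 F [-0.3  0.2 -5.7] M [0.02 0.01 0.07]
rel tool cm [ 0.66  0.75 -2.82]
turn -0.16
```

View pics/side_4.png

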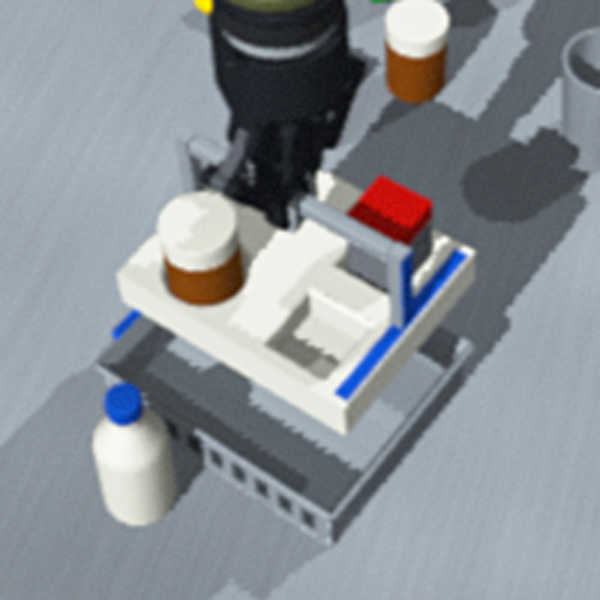

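Call:
step_arm([
  [0.4, 0.4, -4, 0],
])

```text
time_s: 8.7
eef_pos: [0.5835, 0.1096, 0.2243]
tool_rot: [-2.537, -1.813, 0.049]
ft_force: [-4.4, 0.2, -8.0]
gripper_width: 0.0079
```

```bash
python3 w.py 4 .599 .1133 .235 71.28
```

```text
t 8.9 tcp [0.5957 0.1121 0.2364] yaw 71.13 tilt [-0.008  0.006 -1.   ] q [0.182 0.405 0.09  1.263 0.007 0.511] w 0.0077 F [-0.3 -0.5 -4.8] M [-0.03  0.04  0.04]
rel tool cm [0.22 0.27 0.14]
turn -0.15
```

Call:
step_arm([
  [0, 0, 0, -4],
  [0, 0, 0, -7.1],
  [0, 0, 0, -7.1],
  [0, 0, 0, -7.1],
])

```text
time_s: 9.23
eef_pos: [0.5949, 0.1117, 0.2302]
tool_rot: [-2.074, -2.343, 0.008]
ft_force: [-0.3, 0.0, -5.7]
gripper_width: 0.0075
```

```bash
python3 go.py .599 .1133 .235 251.28
```

```text
t 9.23 tcp [0.5949 0.1117 0.2302] yaw 96.97 tilt [-0.013  0.005 -1.   ] q [0.182 0.409 0.08  1.254 0.007 0.06 ] w 0.0075 F [-0.3  0.  -5.7] M [-0.03  0.02 -0.02]
rel tool cm [ 0.11  0.43 -0.48]
turn -154.31
```

Call:
step_arm([
  [0, 0, -0.3, -7.1],
  [0, 0, -0.2, -7.1],
  [0, 0, -0.1, -7.1],
  [0, 0, -0.1, -7.1],
  [0, 0, -0.1, -7.1],
])

```text
time_s: 9.65
eef_pos: [0.5926, 0.1109, 0.2286]
tool_rot: [-1.25, -2.859, 0.011]
ft_force: [1.1, -0.0, -5.0]
gripper_width: 0.0077
```

Call:
step_arm([
  [0, 0, -0.2, -7.1],
  [0, 0, -0.1, -7.1],
  [0, 0, -0.1, -7.1],
  [0, 0, -0.1, -7.1],
  [0, 0, -0.1, -7.1],
])

```text
time_s: 10.07
eef_pos: [0.5906, 0.1102, 0.2251]
tool_rot: [-0.309, -3.095, 0.005]
ft_force: [-0.4, 0.0, -5.6]
gripper_width: 0.0074
```

```bash
python3 go.py .599 .1133 .235 251.28
```

```text
t 10.07 tcp [0.5906 0.1102 0.2251] yaw 168.58 tilt [-0.032  0.    -1.   ] q [ 0.181  0.418  0.081  1.265  0.006 -1.19 ] w 0.0074 F [-0.4  0.  -5.6] M [ 0.02 -0.11 -0.02]
rel tool cm [-0.73  0.47 -1.01]
turn -82.7
```

Call:
step_arm([
  [0, 0, 0, -7.1],
  [0, 0, 0, -7.1],
  [0, 0, 0, -7.1],
  [0, 0, 0, -7.1],
  [0, 0, 0, -7.1],
])

```text
time_s: 10.48
eef_pos: [0.5888, 0.1095, 0.216]
tool_rot: [0.655, -3.033, -0.01]
ft_force: [0.2, -0.6, -4.6]
gripper_width: 0.0077
```

Call:
step_arm([
  [0, 0, 0, -7.1],
  [0, 0, 0, -7.1],
  [0, 0, 0, -7.1],
  [0, 0, 0, -7.1],
  [0, 0, 0, -7.1],
])

```text
time_s: 10.9
eef_pos: [0.5868, 0.1087, 0.2065]
tool_rot: [1.554, -2.68, -0.032]
ft_force: [0.3, 0.1, -4.1]
gripper_width: 0.0072
```

```bash
python3 w.py 4 .599 .1133 .235 251.28
```

```text
t 11.1 tcp [0.5868 0.1088 0.2072] yaw -120.3 tilt [-0.047 -0.004 -0.999] q [ 0.181  0.43   0.053  1.241  0.005 -2.432] w 0.0074 F [ 0.6 -0.3 -5.2] M [ 0.01 -0.19  0.07]
rel tool cm [-0.93 -0.71 -2.83]
turn -11.58
```

Call:
step_arm([
  [0, 0, 0, -5.8],
])

```text
time_s: 11.18
eef_pos: [0.5869, 0.1088, 0.2069]
tool_rot: [1.675, -2.609, -0.035]
ft_force: [0.5, 0.7, -5.5]
gripper_width: 0.0079
```

```bash
python3 w.py 3 .599 .112 .207 251.28
```

```text
t 11.33 tcp [0.5868 0.1088 0.2069] yaw -114.72 tilt [-0.047 -0.004 -0.999] q [ 0.181  0.43   0.053  1.241  0.005 -2.529] w 0.0078 F [-0.3 -0.2 -5.1] M [ 0.02 -0.08 -0.03]
rel tool cm [-0.8  -0.97 -0.07]
turn -6.0
```

Call:
step_arm([
  [-0.8, -1.0, 0, -6],
])

```text
time_s: 11.42
eef_pos: [0.597, 0.1113, 0.2066]
tool_rot: [1.802, -2.52, -0.04]
ft_force: [0.3, 0.1, -4.9]
gripper_width: 0.0078
```

```bash
python3 w.py 4 .599 .112 .207 251.28;  python3 - <<'E'
from h import *
v=(.5992,.112,-.327)
for n in("side","top"):
    d=cam(n); g=cv2.resize(d["img"][:,:,::-1],None,fx=3,fy=3,interpolation=cv2.INTER_CUBIC)
    def pl(P,c):
        uv=proj(d,place(P,*v)); cv2.polylines(g,[np.round((uv+.5)*3-.5).astype(int)],True,c,1)
    z=.207-.0795+.004+.03
    pl(np.array([[.088,.07,z],[.088,-.07,z],[-.088,-.07,z],[-.088,.07,z]]),(0,255,0))
    pl(np.array([[.088,.07,z-.03],[.088,-.07,z-.03],[-.088,-.07,z-.03],[-.088,.07,z-.03]]),(0,255,255))
    x,y=(140,140) if n=="top" else (180,200)
    cv2.imwrite(f"pics/{n}_5.png",g[3*y:3*y+600,3*x:3*x+600])
E
```

```text
t 11.62 tcp [0.5991 0.1119 0.2062] yaw -108.94 tilt [-0.048 -0.004 -0.999] q [ 0.182  0.453  0.088  1.254  0.005 -2.629] w 0.0077 F [-0.1  0.6 -5.8] M [ 0.05 -0.06 -0.07]
rel tool cm [-0.01  0.01 -0.08]
turn -0.22
```

View pics/side_5.png

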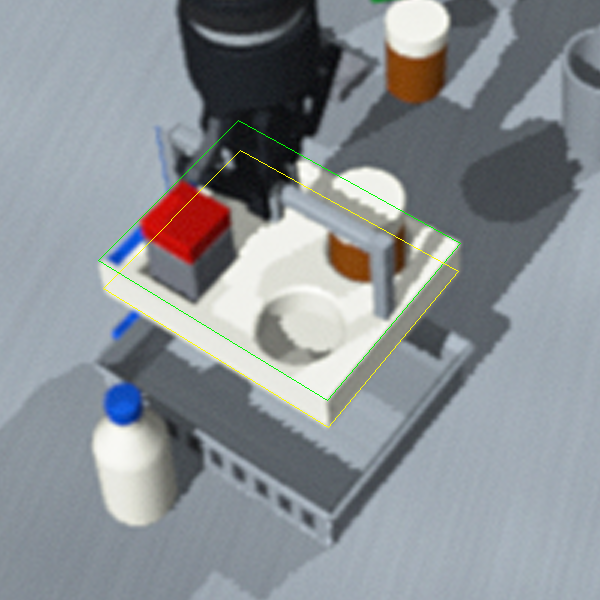

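View pics/top_5.png

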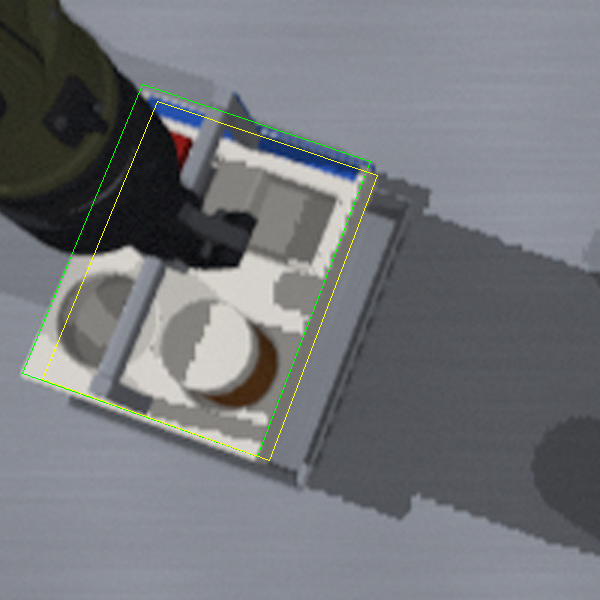

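Call:
step_arm([
  [0, 0, 1.5, -0.2],
  [0, 0, 1.5, 0],
  [0, 0, 1.5, 0],
  [0, 0, 0.5, 0],
  [0, 0, 0, 0],
])

```text
time_s: 12.13
eef_pos: [0.5951, 0.1112, 0.1568]
tool_rot: [1.796, -2.529, -0.037]
ft_force: [0.1, 0.3, -6.4]
gripper_width: 0.0076
```

```bash
python3 w.py 4 .599 .112 .14 251.28
```

```text
t 12.33 tcp [0.5969 0.1115 0.1587] yaw -109.15 tilt [-0.042 -0.003 -0.999] q [ 0.182  0.467 -0.014  1.131  0.005 -2.625] w 0.0079 F [-0.   0.9 -5.5] M [ 0.01 -0.11 -0.02]
rel tool cm [-0.14 -0.25  1.86]
turn -0.43
```

Call:
step_arm([
  [-0.1, -0.35, 2.4, -0.4],
])

```text
time_s: 12.42
eef_pos: [0.6034, 0.1121, 0.1401]
tool_rot: [1.814, -2.533, -0.028]
ft_force: [1.3, 1.5, -5.2]
gripper_width: 0.0075
```

```bash
cat > ov.py <<'E'
import sys
from h import *
v=(.5992,.112,-.327); o=env.get_obs(); zt=o["eef_pos"][2]; k=sys.argv[1]
for n in("side","top"):
    d=cam(n); g=cv2.resize(d["img"][:,:,::-1],None,fx=4,fy=4,interpolation=cv2.INTER_CUBIC)
    def pl(P,c):
        uv=proj(d,place(P,*v)); cv2.polylines(g,[np.round((uv+.5)*4-.5).astype(int)],True,c,1)
    z=zt-.0795+.004+.03
    pl(np.array([[.088,.07,z],[.088,-.07,z],[-.088,-.07,z],[-.088,.07,z]]),(0,255,0))
    x,y=(150,160) if n=="top" else (195,245)
    cv2.imwrite(f"pics/{n}_{k}.png",g[4*y:4*y+600,4*x:4*x+640])
E
python3 w.py 4 .600 .111 .135 251.28; python3 ov.py 6
```

```text
t 12.62 tcp [0.599  0.1111 0.1348] yaw -108.78 tilt [-0.043 -0.003 -0.999] q [ 0.181  0.486 -0.047  1.081  0.005 -2.633] w 0.0078 F [ 0.7 -0.5 -5.1] M [-0.02 -0.08  0.03]
rel tool cm [-0.02 -0.1  -0.02]
turn -0.06
```

View pics/side_6.png

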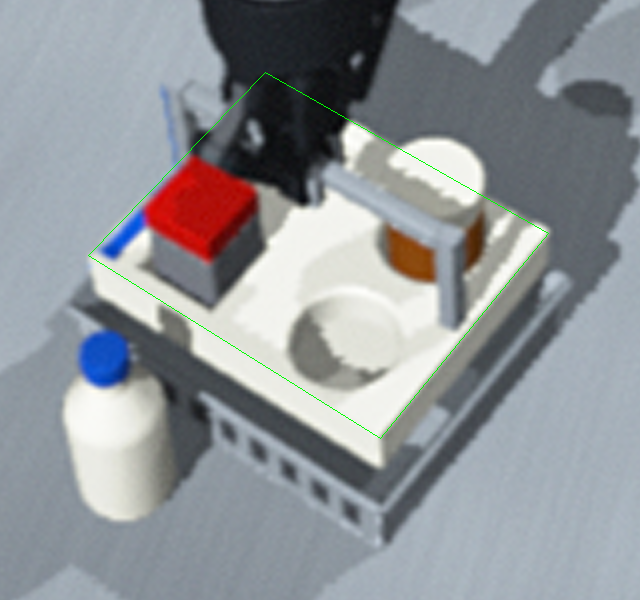

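View pics/top_6.png

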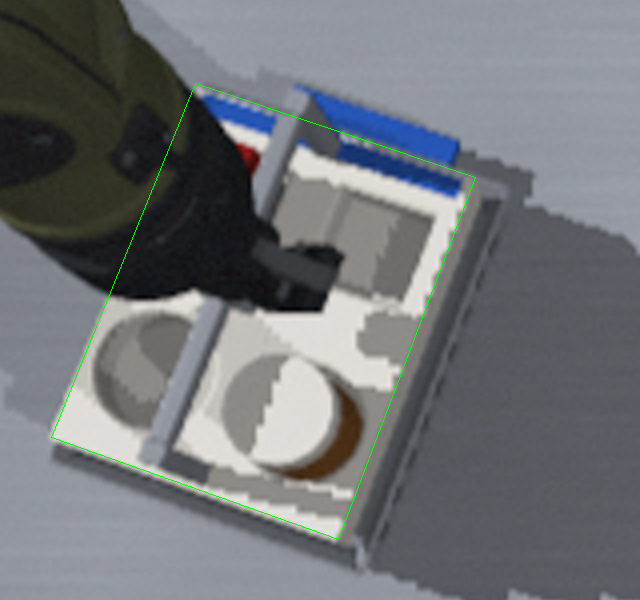

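Call:
step_arm([
  [0, -0.2, 2.0, 0],
])

```text
time_s: 12.8
eef_pos: [0.6044, 0.1117, 0.1204]
tool_rot: [1.814, -2.533, -0.029]
ft_force: [-4.2, 0.8, 26.6]
gripper_width: 0.0076
```

```bash
python3 w.py 4 .600 .111 .105 251.28
```

```text
t 13.0 tcp [0.6012 0.1107 0.1163] yaw -108.76 tilt [-0.04  -0.003 -0.999] q [ 0.18   0.5   -0.074  1.037  0.004 -2.634] w 0.0078 F [-0.2 -0.3 -4.8] M [-0.01 -0.16 -0.02]
rel tool cm [-0.    0.08  1.13]
turn -0.04
```

```bash
python3 ov.py 7
```

```text
(no output)
```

View pics/side_7.png

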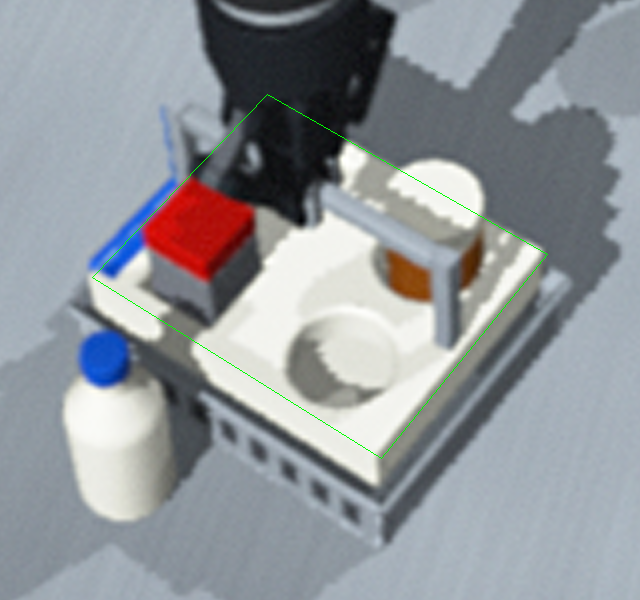

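View pics/top_7.png

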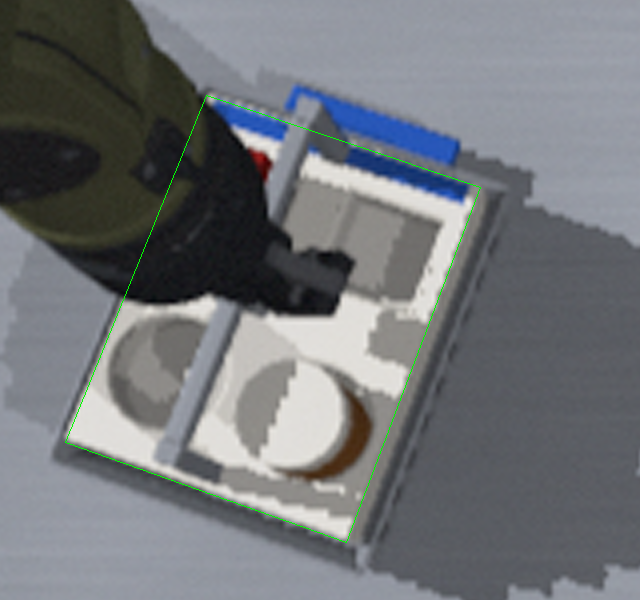

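Call:
step_arm([
  [0, 0.15, 0.8, 0],
])

```text
time_s: 13.18
eef_pos: [0.602, 0.1115, 0.1105]
tool_rot: [1.811, -2.531, -0.029]
ft_force: [-1.1, 0.2, -5.1]
gripper_width: 0.0074
```

```bash
python3 w.py 4 .600 .111 .095 251.28
```

```text
t 13.38 tcp [0.6001 0.1111 0.1083] yaw -108.78 tilt [-0.039 -0.003 -0.999] q [ 0.181  0.504 -0.09   1.016  0.004 -2.633] w 0.0073 F [-0.9  0.6 -4.5] M [ 0.03 -0.08  0.01]
rel tool cm [-0.01 -0.04  1.33]
turn -0.06
```

Call:
step_arm([
  [0, 0, 0.8, 0],
])

```text
time_s: 13.47
eef_pos: [0.6014, 0.1113, 0.1017]
tool_rot: [1.811, -2.53, -0.029]
ft_force: [1.2, 0.1, -5.0]
gripper_width: 0.0076
```

```bash
python3 w.py 4 .600 .111 .095 251.28
```

```text
t 13.67 tcp [0.5993 0.111  0.0997] yaw -108.78 tilt [-0.04  -0.003 -0.999] q [ 0.181  0.51  -0.104  0.998  0.004 -2.633] w 0.0078 F [-0.5  0.4 -4.8] M [-0.   -0.13 -0.06]
rel tool cm [-0.03 -0.08  0.47]
turn -0.06
```

Call:
step_arm([
  [0, -0.05, 0.9, 0],
])

```text
time_s: 13.75
eef_pos: [0.6011, 0.111, 0.0922]
tool_rot: [1.811, -2.529, -0.03]
ft_force: [1.3, -0.1, -4.8]
gripper_width: 0.0077
```

```bash
python3 w.py 4 .600 .111 .085 251.28
```

```text
t 13.95 tcp [0.599  0.1108 0.0901] yaw -108.78 tilt [-0.041 -0.003 -0.999] q [ 0.18   0.518 -0.117  0.977  0.005 -2.633] w 0.0076 F [ 0.1  0.8 -4.7] M [ 0.01 -0.11 -0.01]
rel tool cm [-0.06 -0.11  0.51]
turn -0.06
```

Call:
step_arm([
  [0, -0.05, 0.6, 0],
])

```text
time_s: 14.03
eef_pos: [0.6003, 0.1107, 0.0851]
tool_rot: [1.81, -2.527, -0.032]
ft_force: [1.0, 0.5, -4.0]
gripper_width: 0.0075
```

```bash
python3 w.py 4 .600 .111 .080 251.28
```

```text
t 14.23 tcp [0.599  0.1106 0.0838] yaw -108.78 tilt [-0.042 -0.003 -0.999] q [ 0.18   0.523 -0.125  0.964  0.005 -2.634] w 0.0075 F [ 0.   0.5 -4.4] M [ 0.1  -0.13 -0.06]
rel tool cm [-0.08 -0.1   0.37]
turn -0.06
```

Call:
step_arm([
  [0, -0.05, 0.4, 0],
])

```text
time_s: 14.32
eef_pos: [0.5996, 0.1106, 0.0806]
tool_rot: [1.808, -2.526, -0.034]
ft_force: [-7.3, 2.7, 6.7]
gripper_width: 0.0075
```

```bash
python3 w.py 4 .600 .111 .0785 251.28
```

```text
t 14.52 tcp [0.5996 0.1105 0.0804] yaw -108.77 tilt [-0.041 -0.003 -0.999] q [ 0.18   0.526 -0.129  0.956  0.005 -2.634] w 0.0078 F [-2.2  1.5 -1.4] M [ 0.07 -0.    0.04]
rel tool cm [-0.06 -0.03  0.19]
turn -0.05
```

Call:
step_arm([
  [0, -0.05, 0.3, 0],
])

```text
time_s: 14.6
eef_pos: [0.5985, 0.1109, 0.0793]
tool_rot: [1.809, -2.525, -0.037]
ft_force: [-12.9, 0.3, 30.7]
gripper_width: 0.0075
```

```bash
python3 w.py 4 .600 .111 .0785 251.28
```

```text
t 14.8 tcp [0.5986 0.1108 0.0794] yaw -108.74 tilt [-0.042 -0.002 -0.999] q [ 0.18   0.527 -0.132  0.954  0.006 -2.634] w 0.0072 F [-8.3  1.   9.9] M [ 0.21  1.11 -0.05]
rel tool cm [-0.06 -0.14  0.09]
turn -0.02
```

Call:
step_arm([
  [0, 0, 0, 0],
], fingers=0.2, squeeze=40)

```text
time_s: 14.88
eef_pos: [0.5989, 0.1109, 0.0805]
tool_rot: [1.81, -2.526, -0.035]
ft_force: [0.7, 0.8, 0.4]
gripper_width: 0.0185
```

```bash
python3 w.py 8 .600 .111 .0785 251.28; python3 ov.py 8
```

```text
t 15.28 tcp [0.5988 0.1108 0.0792] yaw -108.75 tilt [-0.042 -0.002 -0.999] q [ 0.18   0.527 -0.132  0.954  0.006 -2.634] w 0.0513 F [ 0.5 -0.6 -0.6] M [ 0.   -0.03  0.03]
rel tool cm [-0.06 -0.11  0.07]
turn -0.03
```

View pics/side_8.png

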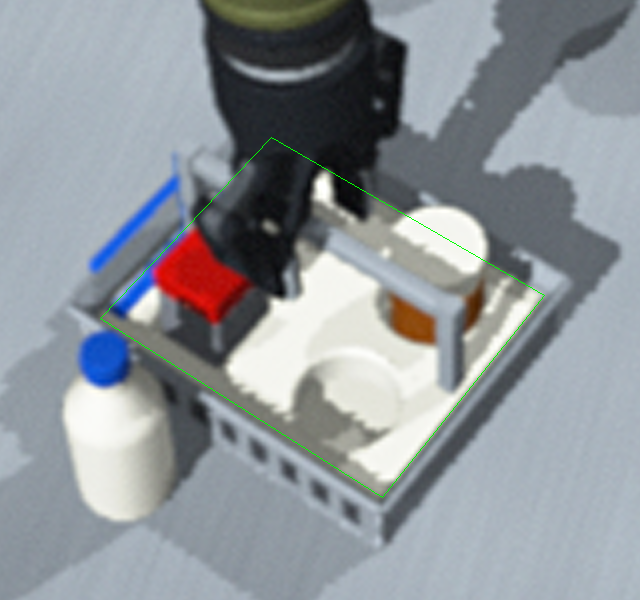

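View pics/top_8.png

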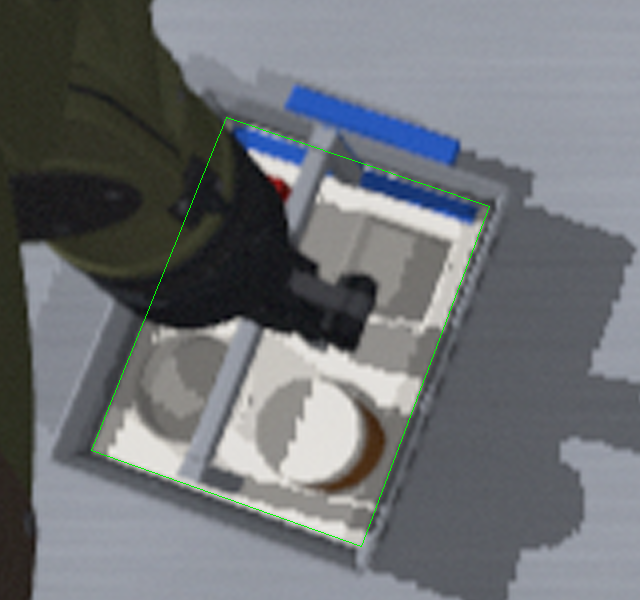

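Call:
step_arm([
  [-0.1, -0.2, -4, 0],
])

```text
time_s: 15.47
eef_pos: [0.5955, 0.1099, 0.1116]
tool_rot: [1.799, -2.512, -0.047]
ft_force: [-0.4, -0.4, -1.2]
gripper_width: 0.051
```

```bash
python3 w.py 3 .600 .111 .16 161.3;python3 - <<'E'
from h import *
import pickle
o=pickle.load(open("s0.pkl","rb")); d=o["top"]["d"]
print(unproj(d,[(360,222),(377,229),(388,200),(366,185),(391,155)],.01).round(3)[:,:2])
E
```

```text
t 15.62 tcp [0.6053 0.1116 0.1218] yaw -108.76 tilt [-0.036 -0.001 -0.999] q [ 0.179  0.5   -0.059  1.048  0.006 -2.635] w 0.0511 F [-1.1  0.4 -0.5] M [ 0.03 -0.07  0.01]
rel tool cm [ 0.27  0.61 -3.79]
turn 89.94
[[ 0.644 -0.157]
 [ 0.63  -0.191]
 [ 0.69  -0.214]
 [ 0.721 -0.17 ]
 [ 0.785 -0.222]]
```

Call:
step_arm([
  [-0.1, -0.2, -4.1, 0],
])

```text
time_s: 15.7
eef_pos: [0.6009, 0.1105, 0.1522]
tool_rot: [1.802, -2.516, -0.044]
ft_force: [-1.6, 0.3, -1.0]
gripper_width: 0.0514
```

```bash
python3 w.py 3 .5925 -.191 .16 161.3; python3 ov.py 9
```

```text
t 15.85 tcp [0.6106 0.1122 0.1626] yaw -108.77 tilt [-0.031  0.    -1.   ] q [ 0.179  0.48   0.018  1.139  0.006 -2.635] w 0.051 F [ 0.8  0.3 -0.4] M [-0.02 -0.03 -0.01]
rel tool cm [29.29 -8.05  0.31]
turn 89.93
```

View pics/side_9.png

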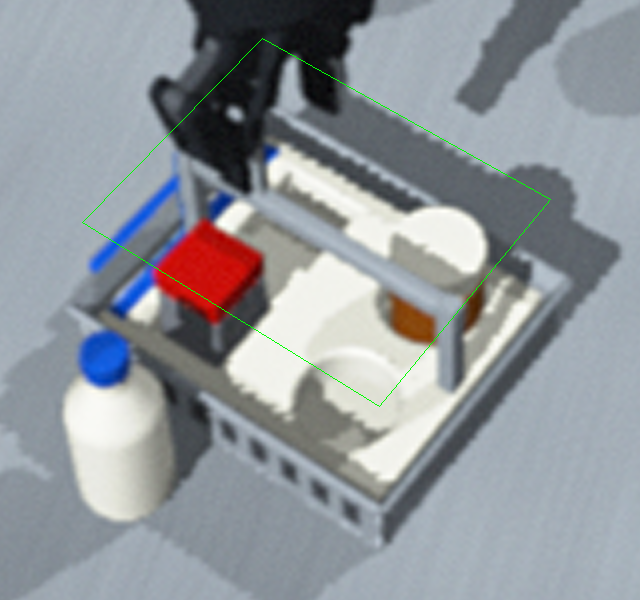

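```bash
cat > plan.py <<'E'
# plan.py x y yaw n turn_per_row(tool) : rows in tool frame for world displacement evenly spread
import sys
from h import *
o=env.get_obs(); Rm=R.from_rotvec(o["tool_rot"]).as_matrix(); yaw=np.arctan2(Rm[1,0],Rm[0,0])
dx=np.array([float(sys.argv[1])-o["eef_pos"][0],float(sys.argv[2])-o["eef_pos"][1]])*100
n=int(sys.argv[3]); t=float(sys.argv[4])
for k in range(n):
    a=yaw-np.radians(t)*k*.9
    x=np.array([np.cos(a),np.sin(a)]); y=np.array([np.sin(a),-np.cos(a)])
    print([round(float(dx@x)/n,1),round(float(dx@y)/n,1),0,t])
E
python3 plan.py .5925 -.191 13 6.9
```

```text
[2.2, -0.6, 0, 6.9]
[2.2, -0.9, 0, 6.9]
[2.1, -1.1, 0, 6.9]
[1.9, -1.3, 0, 6.9]
[1.8, -1.5, 0, 6.9]
[1.6, -1.7, 0, 6.9]
[1.4, -1.9, 0, 6.9]
[1.2, -2.0, 0, 6.9]
[1.0, -2.1, 0, 6.9]
[0.7, -2.2, 0, 6.9]
[0.5, -2.3, 0, 6.9]
[0.2, -2.3, 0, 6.9]
[-0.0, -2.3, 0, 6.9]
```

Call:
step_arm([
  [2.2, -0.6, -0.3, 6.9],
  [2.2, -0.9, 0, 6.9],
  [2.1, -1.1, 0, 6.9],
  [1.9, -1.3, 0, 6.9],
  [1.8, -1.5, 0, 6.9],
], fingers=0.6)

```text
time_s: 16.37
eef_pos: [0.5941, -0.0032, 0.1555]
tool_rot: [0.952, -2.946, -0.024]
ft_force: [0.7, 0.4, -0.2]
gripper_width: 0.0677
```

Call:
step_arm([
  [1.6, -1.7, 0, 6.9],
  [1.4, -1.9, 0, 6.9],
  [1.2, -2.0, 0, 6.9],
  [1.0, -2.1, 0, 6.9],
  [0.7, -2.2, 0, 6.9],
])

```text
time_s: 16.78
eef_pos: [0.5683, -0.1229, 0.1477]
tool_rot: [-0.0, -3.078, -0.003]
ft_force: [0.1, 0.1, 0.6]
gripper_width: 0.0684
```

```bash
python3 go.py .5925 -.191 .16 161.3;python3 plan.py .5925 -.191 3 6.9
```

```text
t 16.78 tcp [ 0.5683 -0.1229  0.1477] yaw 179.99 tilt [-0.063  0.002 -0.998] q [-0.207  0.447 -0.08   1.106 -0.011 -1.777] w 0.0684 F [0.1 0.1 0.6] M [-0.02 -0.04 -0.06]
rel tool cm [-2.34 -6.81 -1.4 ]
turn 18.69
[-0.8, -2.3, 0, 6.9]
[-1.0, -2.2, 0, 6.9]
[-1.3, -2.0, 0, 6.9]
```

Call:
step_arm([
  [-0.8, -2.3, 0, 6.9],
  [-1.0, -2.2, 0, 6.9],
])

```text
time_s: 16.95
eef_pos: [0.5786, -0.1705, 0.1435]
tool_rot: [-0.383, -3.046, 0.007]
ft_force: [0.7, 0.9, 0.2]
gripper_width: 0.0683
```

```bash
python3 w.py 4 .5925 -.191 .16 161.3
```

```text
t 17.15 tcp [ 0.5789 -0.1698  0.1434] yaw 165.98 tilt [-0.072  0.005 -0.997] q [-0.277  0.491 -0.017  1.133 -0.015 -1.603] w 0.0681 F [-0.1 -0.3 -0. ] M [ 0.02 -0.04 -0.01]
rel tool cm [-1.71 -1.75 -1.76]
turn 4.68
```

Call:
step_arm([
  [-1.7, -1.7, 3.0, 4.7],
  [0, 0, 0, 0],
  [0, 0, 0, 0],
  [0, 0, 0, 0],
  [0, 0, 0, 0],
])

```text
time_s: 17.57
eef_pos: [0.5871, -0.1851, 0.1095]
tool_rot: [-0.486, -3.025, 0.006]
ft_force: [-0.2, -0.3, -0.2]
gripper_width: 0.0683
```

```bash
python3 w.py 4 .5925 -.191 .16 161.3
```

```text
t 17.77 tcp [ 0.5877 -0.1857  0.1102] yaw 161.65 tilt [-0.076  0.007 -0.997] q [-0.298  0.538 -0.026  1.082 -0.015 -1.549] w 0.0685 F [-0.6  0.9 -0.1] M [ 0.   -0.08 -0.01]
rel tool cm [-0.25 -0.44 -5.01]
turn 0.35
```

Call:
step_arm([
  [-0.2, -0.4, -4.1, 0.3],
])

```text
time_s: 17.85
eef_pos: [0.5839, -0.1872, 0.1429]
tool_rot: [-0.491, -3.007, 0.003]
ft_force: [-1.4, 1.3, -1.5]
gripper_width: 0.0683
```

```bash
for i in 1 1 1 1; do python3 w.py $i|cut -c1-90; done
```

```text
t 17.9 tcp [ 0.5917 -0.1906  0.1559] yaw 161.36 tilt [-0.074  0.006 -0.997] q [-0.303  0.5
t 17.95 tcp [ 0.5944 -0.1914  0.1559] yaw 161.36 tilt [-0.067  0.005 -0.998] q [-0.303  0.
t 18.0 tcp [ 0.594  -0.1911  0.1543] yaw 161.36 tilt [-0.068  0.005 -0.998] q [-0.303  0.5
t 18.05 tcp [ 0.593  -0.1908  0.1527] yaw 161.36 tilt [-0.071  0.006 -0.997] q [-0.303  0.
```

Call:
step_arm([
  [0, 0, 3.5, 0],
])

```text
time_s: 18.13
eef_pos: [0.5957, -0.192, 0.124]
tool_rot: [-0.498, -3.044, 0.011]
ft_force: [2.0, 0.4, 0.3]
gripper_width: 0.068
```

```bash
for i in 0 1 1 1 1 ; do python3 w.py $i|cut -c1-90; done
```

```text
t 18.13 tcp [ 0.5957 -0.192   0.124 ] yaw 161.39 tilt [-0.058  0.002 -0.998] q [-0.304  0.
t 18.18 tcp [ 0.589  -0.19    0.1135] yaw 161.38 tilt [-0.073  0.007 -0.997] q [-0.304  0.
t 18.23 tcp [ 0.5868 -0.1893  0.1138] yaw 161.37 tilt [-0.079  0.009 -0.997] q [-0.304  0.
t 18.28 tcp [ 0.5876 -0.1896  0.1154] yaw 161.37 tilt [-0.078  0.008 -0.997] q [-0.304  0.
t 18.33 tcp [ 0.5889 -0.19    0.1168] yaw 161.37 tilt [-0.075  0.007 -0.997] q [-0.304  0.
```

Call:
step_arm([
  [0, 0, -4, 0],
])

```text
time_s: 18.42
eef_pos: [0.5858, -0.1884, 0.1498]
tool_rot: [-0.492, -3.01, 0.004]
ft_force: [0.3, 0.5, -1.0]
gripper_width: 0.0684
```

```bash
python3 w.py 2|cut -c1-90
```

```text
t 18.52 tcp [ 0.5951 -0.1912  0.1623] yaw 161.38 tilt [-0.067  0.005 -0.998] q [-0.303  0.
```

Call:
step_arm([
  [0, 0, 3.5, 0],
  [0, 0, -3.5, 0],
])

```text
time_s: 18.68
eef_pos: [0.5783, -0.1859, 0.1483]
tool_rot: [-0.491, -3.005, 0.003]
ft_force: [-13.9, 4.4, -11.2]
gripper_width: 0.0687
```

```bash
python3 w.py 2|cut -c1-90
```

```text
t 18.78 tcp [ 0.5972 -0.1917  0.1683] yaw 161.41 tilt [-0.055  0.001 -0.998] q [-0.303  0.
```

Call:
step_arm([
  [0, 0, 3.5, 0],
  [0, 0, -3.5, 0],
])

```text
time_s: 18.95
eef_pos: [0.5766, -0.1852, 0.1505]
tool_rot: [-0.492, -3.011, 0.004]
ft_force: [-15.9, 4.3, -11.3]
gripper_width: 0.0683
```

```bash
python3 w.py 2|cut -c1-90;python3 w.py 5|cut -c1-90
```

```text
t 19.05 tcp [ 0.5983 -0.1919  0.1724] yaw 161.42 tilt [-0.045 -0.002 -0.999] q [-0.303  0.
t 19.3 tcp [ 0.6071 -0.1947  0.1766] yaw 161.42 tilt [-0.03  -0.007 -1.   ] q [-0.303  0.4
```

Call:
step_arm([
  [0, 0, 3.8, 0],
  [0, 0, -3.3, 0],
])

```text
time_s: 19.47
eef_pos: [0.5905, -0.1897, 0.1546]
tool_rot: [-0.497, -3.039, 0.011]
ft_force: [-15.2, 4.8, -11.9]
gripper_width: 0.0685
```

```bash
python3 w.py 7 .5925 -.191 .14 161.3
```

```text
t 19.82 tcp [ 0.6176 -0.1981  0.1815] yaw 161.42 tilt [-0.006 -0.014 -1.   ] q [-0.303  0.496  0.097  1.172 -0.015 -1.549] w 0.068 F [ 0.1 -0.8  0.1] M [-0.   -0.01  0.06]
rel tool cm [ 2.6  -0.07  4.15]
turn 0.12
```

Call:
step_arm([
  [2.6, -0.05, 2.5, 0.1],
], fingers=0.8)

```text
time_s: 19.9
eef_pos: [0.6029, -0.1938, 0.1623]
tool_rot: [0.507, 3.084, -0.028]
ft_force: [2.4, -1.4, 0.4]
gripper_width: 0.0766
```

```bash
python3 w.py 5 .5925 -.191 .12 161.3
```

```text
t 20.15 tcp [ 0.5946 -0.1912  0.1576] yaw 161.32 tilt [-0.003 -0.015 -1.   ] q [-0.303  0.465 -0.021  1.083 -0.015 -1.548] w 0.0767 F [ 1.4 -0.1  0.8] M [-0.01 -0.05  0.04]
rel tool cm [0.22 0.01 3.76]
turn 0.02
```

Call:
step_arm([
  [0, 0, 3.8, 0],
])

```text
time_s: 20.23
eef_pos: [0.6035, -0.1945, 0.1285]
tool_rot: [0.507, 3.08, -0.029]
ft_force: [2.3, -0.8, 0.5]
gripper_width: 0.0766
```

```bash
python3 w.py 5 .5925 -.191 .08 161.3;  python3 - <<'E'
from h import *
for n in("side","top"):
    d=cam(n); g=d["img"][:,:,::-1]
    x,y=(300,150) if n=="top" else (220,120)
    cv2.imwrite(f"pics/{n}_10.png",cv2.resize(g[y:y+180,x:x+200],None,fx=3,fy=3,interpolation=cv2.INTER_CUBIC))
E
```

```text
t 20.48 tcp [ 0.5965 -0.1924  0.1213] yaw 161.32 tilt [-0.    -0.016 -1.   ] q [-0.304  0.489 -0.078  0.999 -0.015 -1.549] w 0.0768 F [0.4 0.6 0.3] M [ 0.05 -0.03  0.01]
rel tool cm [0.44 0.07 4.12]
turn 0.02
```

View pics/side_10.png

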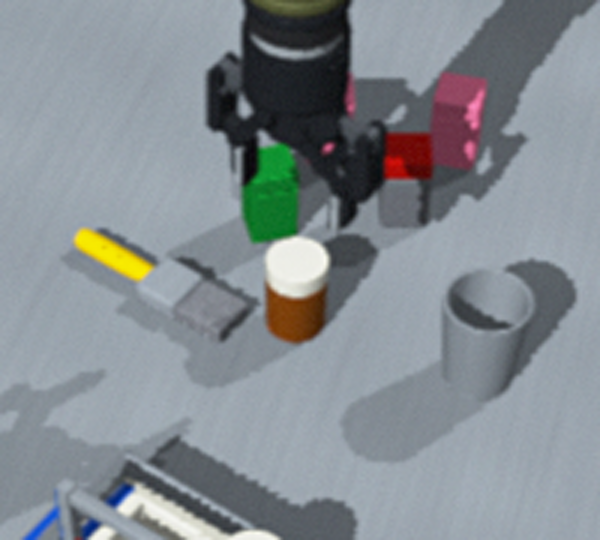

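View pics/top_10.png

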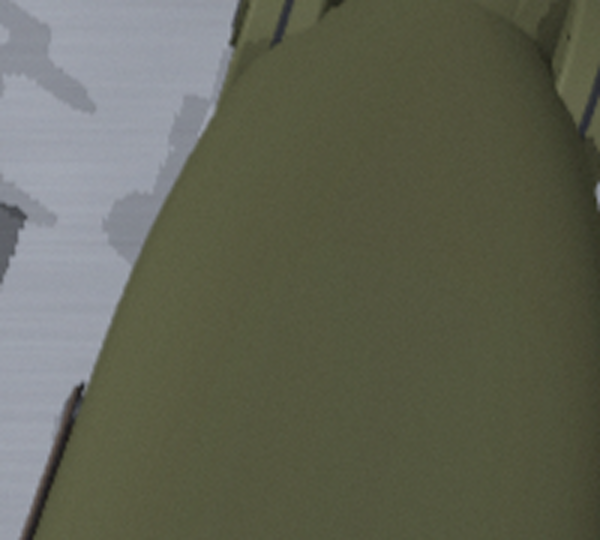

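Call:
step_arm([
  [0.5, 0.05, 3.0, 0],
])

```text
time_s: 20.67
eef_pos: [0.5987, -0.193, 0.0987]
tool_rot: [0.507, 3.081, -0.029]
ft_force: [1.7, -0.9, 0.6]
gripper_width: 0.0771
```

```bash
python3 w.py 5 .5925 -.191 .04 161.3
```

```text
t 20.92 tcp [ 0.5926 -0.191   0.0929] yaw 161.33 tilt [ 0.002 -0.017 -1.   ] q [-0.304  0.503 -0.134  0.926 -0.016 -1.549] w 0.0771 F [0.4 0.1 0.7] M [0.09 0.03 0.02]
rel tool cm [0.05 0.08 5.29]
turn 0.03
```

Call:
step_arm([
  [0.2, 0.05, 2.5, 0],
])

```text
time_s: 21.0
eef_pos: [0.5963, -0.192, 0.0738]
tool_rot: [0.507, 3.083, -0.028]
ft_force: [1.5, -0.9, 0.8]
gripper_width: 0.0767
```

```bash
python3 w.py 5 .5925 -.191 .04 161.3
```

```text
t 21.25 tcp [ 0.5916 -0.1906  0.0691] yaw 161.32 tilt [ 0.003 -0.017 -1.   ] q [-0.304  0.521 -0.172  0.87  -0.016 -1.548] w 0.0769 F [-0.8 -0.4 -0.6] M [-0.02 -0.02 -0.01]
rel tool cm [-0.08  0.03  2.91]
turn 0.02
```

Call:
step_arm([
  [-0.05, 0.05, 2.8, 0],
])

```text
time_s: 21.33
eef_pos: [0.5976, -0.1924, 0.0473]
tool_rot: [0.507, 3.082, -0.029]
ft_force: [1.3, -0.4, 0.6]
gripper_width: 0.0767
```

```bash
python3 w.py 5 .5925 -.191 .04 161.3;  python3 - <<'E'
from h import *
for n in("side",):
    d=cam(n); g=d["img"][:,:,::-1]
    x,y=(300,150) if n=="top" else (240,140)
    cv2.imwrite(f"pics/{n}_11.png",cv2.resize(g[y:y+140,x:x+160],None,fx=4,fy=4,interpolation=cv2.INTER_CUBIC))
E
```

```text
t 21.58 tcp [ 0.5926 -0.1909  0.0422] yaw 161.32 tilt [ 0.004 -0.017 -1.   ] q [-0.304  0.548 -0.203  0.811 -0.016 -1.548] w 0.0771 F [0.6 0.7 0.8] M [ 0.07  0.   -0.03]
rel tool cm [ 0.01 -0.01  0.22]
turn 0.02
```

View pics/side_11.png

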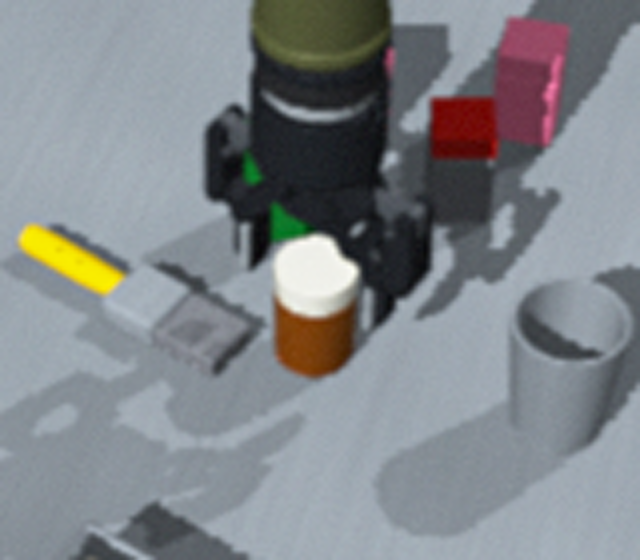

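```bash
python3 - <<'E'
from h import *
d=cam("side"); o=env.get_obs(); p=np.array(o["eef_pos"]);Rm=R.from_rotvec(o["tool_rot"]).as_matrix()
for dx in(-.04,0,.04):
  for dz in (0,-.019): print(dx,dz,((proj(d,p+Rm@[dx,0,dz])[0]-[240,140]+.5)*4).round())
for z in(0,.072): print('jar',z,((proj(d,[.5925,-.191,z])[0]-[240,140]+.5)*4).round())
E
```

```text
-0.04 0 [260. 272.]
-0.04 -0.019 [260. 250.]
0 0 [316. 301.]
0 -0.019 [317. 279.]
0.04 0 [374. 330.]
0.04 -0.019 [375. 308.]
jar 0 [316. 350.]
jar 0.072 [318. 266.]
```

Call:
step_arm([
  [0, 0, 0, 0],
], fingers=-1, squeeze=40)

```text
time_s: 21.77
eef_pos: [0.5936, -0.1912, 0.0435]
tool_rot: [0.509, 3.091, -0.027]
ft_force: [0.7, 0.2, 0.2]
gripper_width: 0.0667
```

```bash
python3 w.py 8 .5925 -.191 .04 161.3
```

```text
t 22.17 tcp [ 0.5937 -0.1912  0.0437] yaw 161.32 tilt [ 0.006 -0.018 -1.   ] q [-0.304  0.546 -0.202  0.811 -0.016 -1.548] w 0.0471 F [-1.4  0.2  6.4] M [0.06 0.18 0.02]
rel tool cm [ 0.13 -0.02  0.36]
turn 0.02
```

Call:
step_arm([
  [0, 0, -4, 0],
])

```text
time_s: 22.25
eef_pos: [0.5875, -0.1886, 0.0768]
tool_rot: [-0.509, -3.095, 0.023]
ft_force: [-0.1, 0.6, -1.8]
gripper_width: 0.0472
```

```bash
python3 w.py 4 .5925 -.191 .165 161.3;  python3 - <<'E'
from h import *
for n in("side",):
    d=cam(n); g=d["img"][:,:,::-1]
    cv2.imwrite(f"pics/{n}_12.png",cv2.resize(g[140:390,190:400],None,fx=3,fy=2.4*1.0,interpolation=cv2.INTER_CUBIC)[:600])
E
```

```text
t 22.45 tcp [ 0.5945 -0.1907  0.0849] yaw 161.33 tilt [ 0.009 -0.019 -1.   ] q [-0.302  0.507 -0.15   0.899 -0.016 -1.547] w 0.0477 F [-0.9 -0.  -1.5] M [-0.01  0.01 -0.03]
rel tool cm [ 0.06 -0.21 -8.01]
turn 0.03
```

View pics/side_12.png

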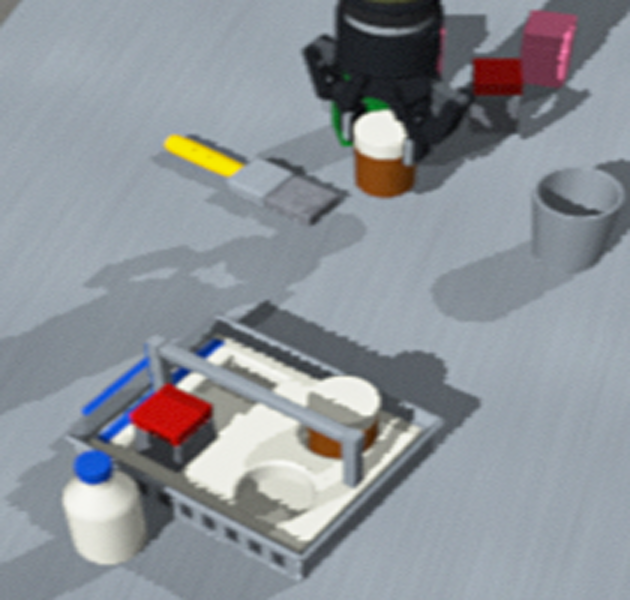

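Call:
step_arm([
  [0, 0, -4, 0],
])

```text
time_s: 22.58
eef_pos: [0.5862, -0.1876, 0.1151]
tool_rot: [-0.508, -3.092, 0.023]
ft_force: [0.3, -0.2, -1.8]
gripper_width: 0.0472
```

```bash
python3 w.py 4 .5925 -.191 .165 161.3; python3 - <<'E'
from h import *
d=cam("side"); o=env.get_obs(); g=d["img"][:,:,::-1]
cv2.imwrite("pics/side_13.png",cv2.resize(g[245:395,195:355],None,fx=4,fy=4,interpolation=cv2.INTER_CUBIC))
E
```

```text
t 22.78 tcp [ 0.5931 -0.1897  0.1235] yaw 161.33 tilt [ 0.007 -0.018 -1.   ] q [-0.301  0.476 -0.094  0.988 -0.016 -1.546] w 0.047 F [-0.4  1.  -1.7] M [ 0.    0.02 -0.06]
rel tool cm [-0.03 -0.21 -4.15]
turn 0.03
```

View pics/side_13.png

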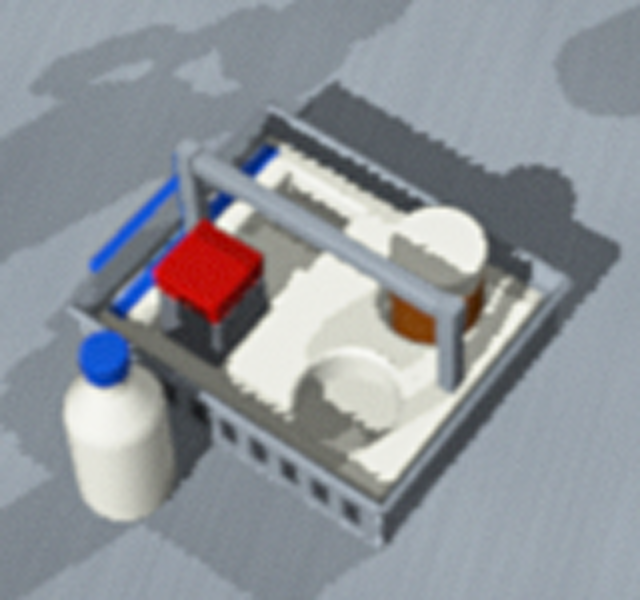

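Call:
step_arm([
  [0, 0.2, -4.1, 0],
])

```text
time_s: 22.92
eef_pos: [0.5854, -0.1849, 0.1538]
tool_rot: [-0.508, -3.087, 0.022]
ft_force: [0.2, 0.2, -1.2]
gripper_width: 0.0472
```

```bash
cat > rim.py <<'E'
import sys
from h import *
k=sys.argv[1]; v=[float(a) for a in sys.argv[2:5]] if len(sys.argv)>4 else (.5992,.112,-.327)
a=np.linspace(0,2*np.pi,48)
for n in("side","top"):
    d=cam(n); g=cv2.resize(d["img"][:,:,::-1],None,fx=4,fy=4,interpolation=cv2.INTER_CUBIC)
    def pl(P,c):
        uv=proj(d,place(np.array(P),*v)); cv2.polylines(g,[np.round((uv+.5)*4-.5).astype(int)],True,c,1)
    pl(np.c_[-.043+.027*np.cos(a),.036+.027*np.sin(a),0*a+.034],(0,255,0))
    s=.023; pl([[.043+s*i,-.036+s*j,.034] for i,j in((1,1),(1,-1),(-1,-1),(-1,1))],(0,255,0))
    pl([[.088,.07,.034],[.088,-.07,.034],[-.088,-.07,.034],[-.088,.07,.034]],(255,0,255))
    pl([[.085,.005,.105],[.085,-.005,.105],[-.085,-.005,.105],[-.085,.005,.105]],(0,255,255))
    x,y=(150,165) if n=="top" else (195,245)
    cv2.imwrite(f"pics/{n}_{k}.png",g[4*y:4*y+600,4*x:4*x+640])
E
python3 w.py 2 .570 .160 .165 161.3; python3 rim.py 14
```

```text
t 23.02 tcp [ 0.5941 -0.187   0.1661] yaw 161.33 tilt [ 0.008 -0.019 -1.   ] q [-0.297  0.449 -0.025  1.084 -0.015 -1.542] w 0.0472 F [ 1.4 -1.1  0.1] M [ 0.06 -0.12  0.05]
rel tool cm [13.39 32.1  -0.56]
turn 0.03
```

View pics/side_14.png

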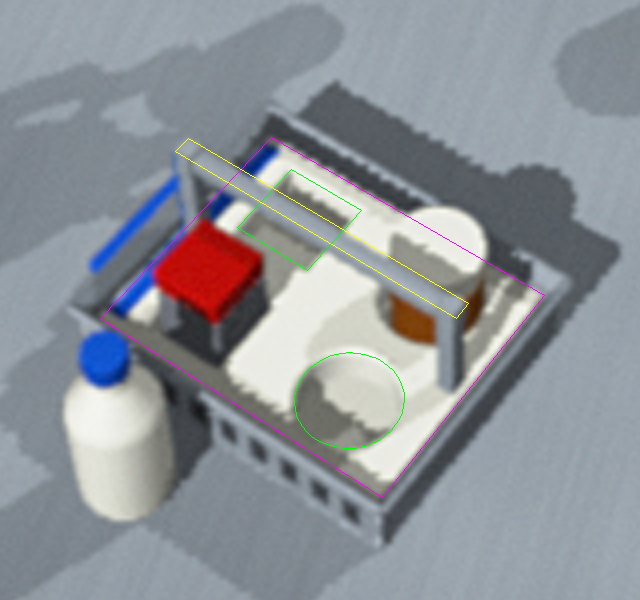

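View pics/top_14.png

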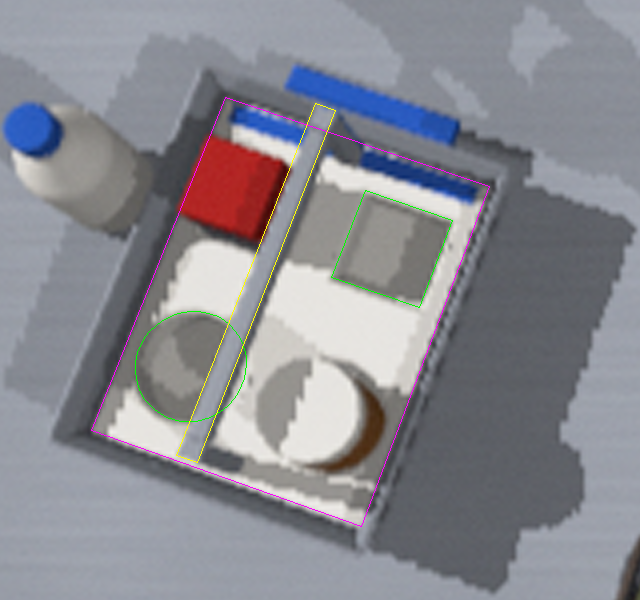

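Call:
step_arm([
  [1.2, 2.8, -0.3, 0],
  [1.5, 3.6, -0.2, 0],
  [1.5, 3.6, -0.1, 0],
  [1.5, 3.6, 0, 0],
])

```text
time_s: 23.45
eef_pos: [0.5786, -0.0432, 0.1574]
tool_rot: [-0.531, -3.092, 0.032]
ft_force: [0.3, 0.7, -0.5]
gripper_width: 0.0475
```

```bash
python3 w.py 5 .5695 .1593 .165 161.3
```

```text
t 23.7 tcp [ 0.5792 -0.044   0.1579] yaw 160.65 tilt [-0.007 -0.02  -1.   ] q [-0.064  0.398 -0.13   1.049 -0.021 -1.298] w 0.047 F [ 0.5 -0.6  0.1] M [ 0.05  0.01 -0.01]
rel tool cm [ 7.65 18.84 -1.11]
turn -0.65
```

Call:
step_arm([
  [1.4, 3.3, -0.8, -0.6],
  [1.5, 3.6, -0.3, 0],
  [1.5, 3.6, -0.2, 0],
  [1.5, 3.5, 0, 0],
])

```text
time_s: 24.03
eef_pos: [0.5708, 0.0984, 0.1646]
tool_rot: [-0.545, -3.088, 0.042]
ft_force: [0.8, -0.6, -0.9]
gripper_width: 0.0471
```

```bash
python3 w.py 5 .5695 .1593 .165 161.3
```

```text
t 24.28 tcp [0.5703 0.0976 0.1641] yaw 160.15 tilt [-0.012 -0.026 -1.   ] q [ 0.183  0.398 -0.113  1.076 -0.024 -1.041] w 0.0473 F [-0.9 -0.1 -1.6] M [0.   0.03 0.01]
rel tool cm [ 2.17  5.77 -0.25]
turn -1.15
```

Call:
step_arm([
  [1.4, 3.5, -0.2, -1.1],
])

```text
time_s: 24.37
eef_pos: [0.5694, 0.1286, 0.1647]
tool_rot: [-0.524, -3.089, 0.051]
ft_force: [-0.4, 0.6, -0.1]
gripper_width: 0.047
```

```bash
python3 w.py 4 .5695 .1593 .165 161.3
```

```text
t 24.57 tcp [0.5694 0.1339 0.1649] yaw 161.16 tilt [-0.012 -0.027 -1.   ] q [ 0.244  0.409 -0.093  1.087 -0.023 -0.998] w 0.0471 F [ 0.4 -0.3 -0.4] M [ 0.01 -0.01 -0.02]
rel tool cm [ 0.81  2.4  -0.08]
turn -0.14
```

Call:
step_arm([
  [0.7, 2.3, 0, 0],
])

```text
time_s: 24.65
eef_pos: [0.5701, 0.1531, 0.1642]
tool_rot: [-0.522, -3.089, 0.051]
ft_force: [0.9, 0.5, -1.1]
gripper_width: 0.047
```

```bash
python3 w.py 5 .5695 .1593 .12 161.3
```

```text
t 24.9 tcp [0.5702 0.1563 0.1641] yaw 161.07 tilt [-0.013 -0.028 -1.   ] q [ 0.28   0.421 -0.076  1.094 -0.023 -0.96 ] w 0.0473 F [ 0.2 -0.  -0.8] M [ 0.05 -0.02  0.06]
rel tool cm [0.15 0.39 4.4 ]
turn -0.23
```

Call:
step_arm([
  [0.1, 0.4, 3.6, -0.2],
])

```text
time_s: 24.98
eef_pos: [0.5755, 0.1592, 0.1343]
tool_rot: [0.514, 3.094, -0.039]
ft_force: [1.3, 0.2, 0.2]
gripper_width: 0.0474
```

```bash
python3 w.py 5 .5703 .1597 .09 161.3
```

```text
t 25.23 tcp [0.57   0.1586 0.1286] yaw 161.22 tilt [-0.013 -0.028 -1.   ] q [ 0.284  0.446 -0.133  1.013 -0.024 -0.959] w 0.0473 F [ 0.9  0.6 -1.6] M [ 0.06 -0.04 -0.01]
rel tool cm [-0.    0.23  3.86]
turn -0.08
```

Call:
step_arm([
  [0.1, 0.1, 3.6, -0.2],
])

```text
time_s: 25.32
eef_pos: [0.5759, 0.1603, 0.1002]
tool_rot: [0.507, 3.094, -0.037]
ft_force: [1.6, 0.2, -0.2]
gripper_width: 0.0472
```

```bash
python3 w.py 5 .5703 .1597 .09 161.3; python3 rim.py 15
```

```text
t 25.57 tcp [0.5697 0.1589 0.0942] yaw 161.4 tilt [-0.012 -0.028 -1.   ] q [ 0.285  0.471 -0.187  0.931 -0.024 -0.961] w 0.0469 F [ 0.   0.7 -0.6] M [0.05 0.05 0.02]
rel tool cm [-0.03  0.11  0.41]
turn 0.1
```

View pics/side_15.png

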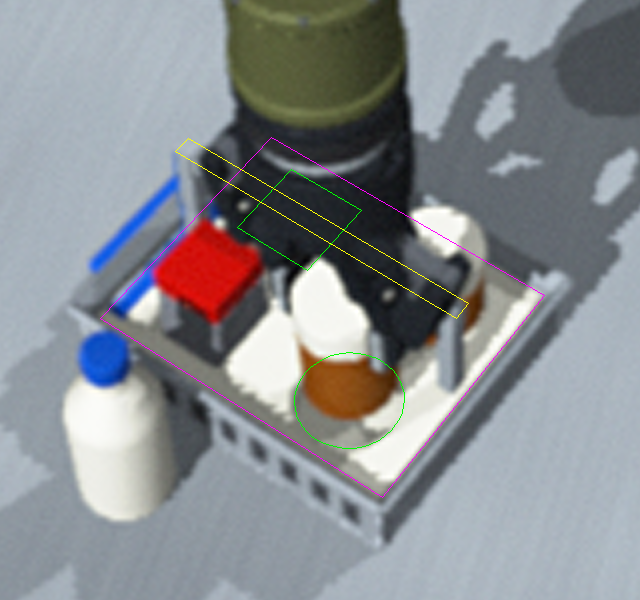

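View pics/top_15.png

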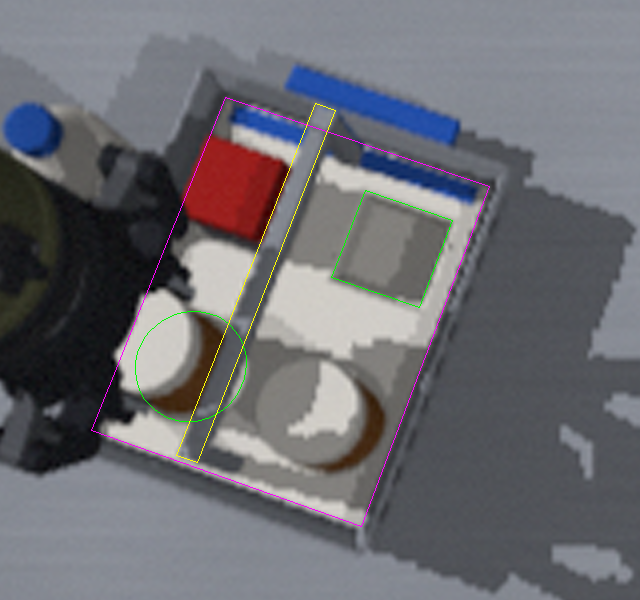

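Call:
step_arm([
  [0, 0.1, 1.2, 0],
])

```text
time_s: 25.75
eef_pos: [0.5733, 0.1605, 0.086]
tool_rot: [0.507, 3.1, -0.041]
ft_force: [0.4, -0.9, -0.7]
gripper_width: 0.0473
```

```bash
python3 w.py 4 .5700 .1595 .072 161.3
```

```text
t 25.95 tcp [0.5709 0.1599 0.0834] yaw 161.42 tilt [-0.009 -0.027 -1.   ] q [ 0.286  0.481 -0.201  0.905 -0.024 -0.96 ] w 0.0473 F [ 0.4 -0.4 -0.9] M [ 0.08  0.01 -0.02]
rel tool cm [ 0.07 -0.04  1.14]
turn 0.12
```

Call:
step_arm([
  [0, 0, 0.8, 0],
])

```text
time_s: 26.03
eef_pos: [0.5724, 0.1602, 0.0774]
tool_rot: [-0.507, -3.099, 0.042]
ft_force: [0.4, 0.6, -1.0]
gripper_width: 0.0472
```

```bash
python3 w.py 4 .5700 .1595 .072 161.3
```

```text
t 26.23 tcp [0.5706 0.1596 0.0753] yaw 161.42 tilt [-0.01  -0.028 -1.   ] q [ 0.286  0.488 -0.213  0.887 -0.024 -0.961] w 0.0473 F [-0.8  0.1 -0.9] M [ 0.06 -0.02 -0.04]
rel tool cm [ 0.05 -0.02  0.33]
turn 0.12
```

Call:
step_arm([
  [0, 0, 0.7, 0],
])

```text
time_s: 26.32
eef_pos: [0.5717, 0.1598, 0.0694]
tool_rot: [-0.507, -3.097, 0.043]
ft_force: [-0.0, 0.3, -0.2]
gripper_width: 0.047
```

```bash
python3 w.py 4 .5700 .1595 .06 161.3
```

```text
t 26.52 tcp [0.5701 0.1593 0.0678] yaw 161.42 tilt [-0.011 -0.028 -1.   ] q [ 0.285  0.495 -0.223  0.871 -0.024 -0.961] w 0.0475 F [ 0.8 -0.2 -1. ] M [ 0.05 -0.01  0.02]
rel tool cm [0.01 0.04 0.78]
turn 0.12
```

Call:
step_arm([
  [0, 0.05, 0.7, 0],
])

```text
time_s: 26.6
eef_pos: [0.5714, 0.1599, 0.0619]
tool_rot: [-0.507, -3.096, 0.044]
ft_force: [0.5, -0.1, -0.0]
gripper_width: 0.0476
```

```bash
python3 w.py 4 .5700 .1595 .055 161.3
```

```text
t 26.8 tcp [0.5698 0.1595 0.0604] yaw 161.42 tilt [-0.012 -0.028 -1.   ] q [ 0.286  0.503 -0.232  0.855 -0.024 -0.961] w 0.0472 F [ 0.5 -0.1  0.4] M [-0.    0.03  0.02]
rel tool cm [-0.02  0.03  0.54]
turn 0.12
```

Call:
step_arm([
  [0, 0, 0.5, 0],
])

```text
time_s: 26.88
eef_pos: [0.5707, 0.1596, 0.0561]
tool_rot: [-0.506, -3.095, 0.045]
ft_force: [0.5, -0.1, -0.7]
gripper_width: 0.0471
```

```bash
python3 w.py 4 .5700 .1595 .054 161.3
```

```text
t 27.08 tcp [0.5695 0.1592 0.0551] yaw 161.42 tilt [-0.012 -0.028 -1.   ] q [ 0.286  0.508 -0.239  0.844 -0.024 -0.961] w 0.0472 F [ 0.5 -0.3 -0.7] M [ 0.02 -0.04 -0.  ]
rel tool cm [-0.04  0.04  0.11]
turn 0.12
```

Call:
step_arm([
  [0, 0, 0.3, 0],
])

```text
time_s: 27.17
eef_pos: [0.5699, 0.1592, 0.0537]
tool_rot: [-0.506, -3.094, 0.046]
ft_force: [-8.8, -1.3, 35.5]
gripper_width: 0.0472
```

```bash
python3 w.py 4 .5700 .1595 .054 161.3
```

```text
t 27.37 tcp [0.57   0.1593 0.054 ] yaw 161.42 tilt [-0.01  -0.028 -1.   ] q [ 0.285  0.508 -0.242  0.839 -0.024 -0.961] w 0.0476 F [-2.8 -0.4  9.3] M [-0.17  0.52 -0.02]
rel tool cm [ 0.    0.02 -0.01]
turn 0.12
```

Call:
step_arm([
  [0, 0, -0.1, 0],
], fingers=0.38)

```text
time_s: 27.45
eef_pos: [0.5702, 0.1594, 0.0555]
tool_rot: [-0.506, -3.095, 0.045]
ft_force: [-0.5, 0.7, 0.4]
gripper_width: 0.0579
```

```bash
python3 w.py 6 .5700 .1595 .095 161.3
```

```text
t 27.75 tcp [0.5699 0.1593 0.0547] yaw 161.42 tilt [-0.011 -0.028 -1.   ] q [ 0.285  0.508 -0.241  0.841 -0.024 -0.961] w 0.0588 F [0.  0.4 0.1] M [0.04 0.01 0.02]
rel tool cm [-0.   -0.1  -4.03]
turn 0.12
```

Call:
step_arm([
  [0, 0, -2, 0],
])

```text
time_s: 27.83
eef_pos: [0.567, 0.1589, 0.0711]
tool_rot: [-0.505, -3.087, 0.051]
ft_force: [-0.5, 0.1, -0.8]
gripper_width: 0.0589
```

```bash
python3 w.py 4 .5700 .1595 .14 161.3; python3 rim.py 16
```

```text
t 28.03 tcp [0.5707 0.16   0.0748] yaw 161.42 tilt [-0.01  -0.028 -1.   ] q [ 0.286  0.489 -0.213  0.886 -0.024 -0.96 ] w 0.0587 F [-0.1 -0.7 -0.3] M [ 0.05 -0.03 -0.01]
rel tool cm [ 0.05 -0.26 -6.51]
turn 0.12
```

View pics/side_16.png

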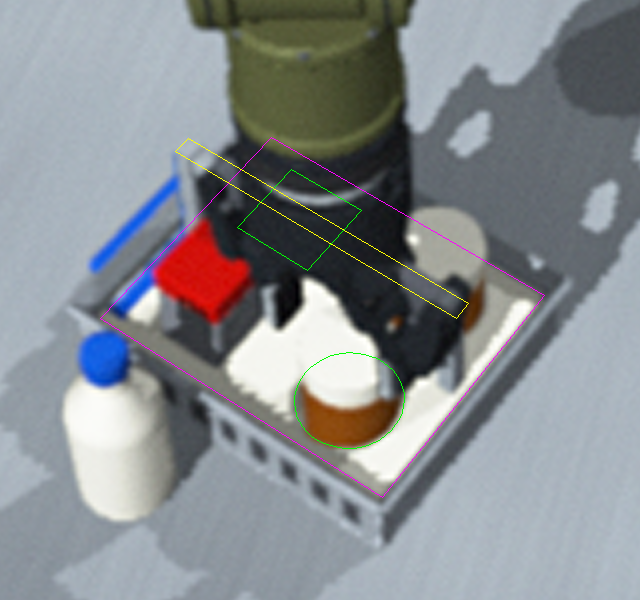

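Call:
step_arm([
  [0, -0.2, -4.1, 0],
])

```text
time_s: 28.22
eef_pos: [0.5633, 0.1573, 0.1073]
tool_rot: [-0.503, -3.079, 0.057]
ft_force: [-0.0, -1.0, -1.1]
gripper_width: 0.0587
```

```bash
python3 w.py 4 .5700 .1595 .16 161.3
```

```text
t 28.42 tcp [0.5703 0.1592 0.1156] yaw 161.41 tilt [-0.01  -0.028 -1.   ] q [ 0.285  0.454 -0.156  0.978 -0.024 -0.961] w 0.0588 F [-0.7  0.9  0.1] M [-0.01 -0.01 -0.03]
rel tool cm [ 0.04 -0.11 -4.44]
turn 0.11
```

Call:
step_arm([
  [0, -0.2, -4.1, 0],
])

```text
time_s: 28.5
eef_pos: [0.5635, 0.1567, 0.1483]
tool_rot: [-0.503, -3.079, 0.057]
ft_force: [-0.3, 0.9, -0.8]
gripper_width: 0.0588
```

```bash
python3 w.py 4 .540 -.3372 .16 196.6;python3 plan.py .54 -.3372 13 -2.7; python3 rim.py 17
```

```text
t 28.7 tcp [0.5705 0.1586 0.1568] yaw 161.41 tilt [-0.008 -0.027 -1.   ] q [ 0.284  0.424 -0.091  1.072 -0.024 -0.962] w 0.059 F [-0.   1.   0.1] M [-0.05  0.05  0.08]
rel tool cm [-12.91 -47.95   1.05]
turn -35.19
[-1.0, -3.7, 0, -2.7]
[-0.8, -3.7, 0, -2.7]
[-0.7, -3.8, 0, -2.7]
[-0.5, -3.8, 0, -2.7]
[-0.4, -3.8, 0, -2.7]
[-0.2, -3.8, 0, -2.7]
[-0.0, -3.8, 0, -2.7]
[0.1, -3.8, 0, -2.7]
[0.3, -3.8, 0, -2.7]
[0.5, -3.8, 0, -2.7]
[0.6, -3.8, 0, -2.7]
[0.8, -3.7, 0, -2.7]
[0.9, -3.7, 0, -2.7]
```

View pics/side_17.png

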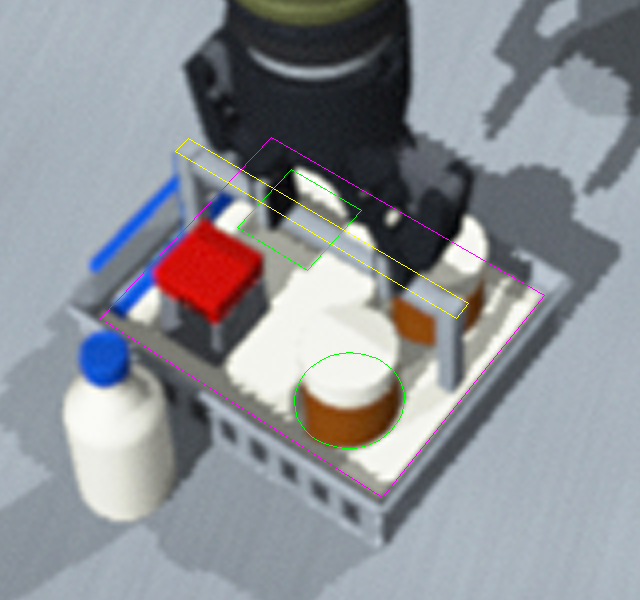

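Call:
step_arm([
  [-1.0, -3.7, -0.4, -2.7],
  [-0.8, -3.7, -0.2, -2.7],
  [-0.7, -3.8, -0.1, -2.7],
  [-0.5, -3.8, -0.1, -2.7],
  [-0.4, -3.8, -0.1, -2.7],
], fingers=0.7)

```text
time_s: 29.22
eef_pos: [0.5567, -0.0306, 0.1606]
tool_rot: [-0.097, -3.116, 0.042]
ft_force: [0.4, 1.0, -0.2]
gripper_width: 0.0727
```

```bash
python3 w.py 4 .540 -.3372 .16 196.6;python3 plan.py .54 -.3372 9 -2.7
```

```text
t 29.42 tcp [ 0.5573 -0.0302  0.1609] yaw 176.05 tilt [-0.024 -0.026 -0.999] q [-0.039  0.371 -0.165  1.058 -0.027 -1.541] w 0.0724 F [-0.6  1.3 -0.3] M [ 0.05 -0.01  0.05]
rel tool cm [ -0.39 -30.73   0.91]
turn -20.55
[-0.0, -3.4, 0, -2.7]
[0.1, -3.4, 0, -2.7]
[0.2, -3.4, 0, -2.7]
[0.4, -3.4, 0, -2.7]
[0.5, -3.4, 0, -2.7]
[0.7, -3.3, 0, -2.7]
[0.8, -3.3, 0, -2.7]
[1.0, -3.3, 0, -2.7]
[1.1, -3.2, 0, -2.7]
```

Call:
step_arm([
  [0, -3.4, -0.2, -2.7],
  [0.1, -3.6, -0.1, -2.7],
  [0.2, -3.6, -0.1, -2.7],
  [0.4, -3.6, 0, -2.7],
  [0.5, -3.6, 0, -2.7],
])

```text
time_s: 29.83
eef_pos: [0.552, -0.199, 0.1643]
tool_rot: [0.308, -3.094, 0.023]
ft_force: [0.3, 0.2, -1.1]
gripper_width: 0.0728
```

```bash
python3 w.py 4 .540 -.3372 .16 196.6;python3 plan.py .54 -.3372 4 -2.5
```

```text
t 30.03 tcp [ 0.552  -0.1988  0.1641] yaw -168.98 tilt [-0.031 -0.017 -0.999] q [-0.331  0.416 -0.084  1.094 -0.027 -2.094] w 0.0724 F [-0.9  0.6 -0.5] M [0.02 0.01 0.  ]
rel tool cm [  3.81 -13.35   0.69]
turn -5.58
[1.0, -3.3, 0, -2.5]
[1.1, -3.3, 0, -2.5]
[1.2, -3.3, 0, -2.5]
[1.3, -3.2, 0, -2.5]
```

Call:
step_arm([
  [1.0, -3.3, -0.1, -2],
  [1.1, -3.4, 0, -2],
  [1.2, -3.4, 0, -1.5],
  [0.3, -1.5, 0, 0],
])

```text
time_s: 30.37
eef_pos: [0.5467, -0.3091, 0.1651]
tool_rot: [0.481, -3.068, 0.008]
ft_force: [-0.0, -0.1, -0.3]
gripper_width: 0.0725
```

```bash
python3 w.py 5 .540 -.3372 .16 196.9;  python3 - <<'E'
from h import *
for n in("side","top"):
    d=cam(n); g=d["img"][:,:,::-1]
    x,y=(380,180) if n=="top" else (260,80)
    cv2.imwrite(f"pics/{n}_18.png",cv2.resize(g[y:y+150,x:x+160],None,fx=4,fy=4,interpolation=cv2.INTER_CUBIC))
E
```

```text
t 30.62 tcp [ 0.5468 -0.3058  0.1651] yaw -162.13 tilt [-0.035 -0.008 -0.999] q [-0.497  0.485  0.034  1.147 -0.024 -2.38 ] w 0.0726 F [-0.1 -0.2  0.2] M [ 0.01 -0.01  0.02]
rel tool cm [ 1.59 -2.78  0.56]
turn 0.97
```

View pics/side_18.png

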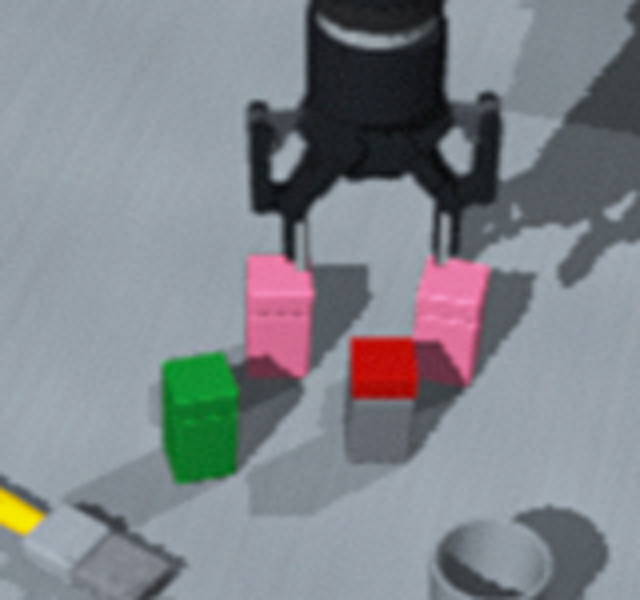

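Call:
step_arm([
  [0.7, -1.4, 3.0, 0.5],
  [0.7, -1.4, -3.0, 0.5],
])

```text
time_s: 30.88
eef_pos: [0.5301, -0.3241, 0.1533]
tool_rot: [0.464, -3.048, -0.027]
ft_force: [-7.1, 3.8, -7.6]
gripper_width: 0.0729
```

```bash
python3 w.py 6 .540 -.3372 .13 196.6
```

```text
t 31.18 tcp [ 0.5477 -0.3351  0.1724] yaw -162.82 tilt [-0.022 -0.014 -1.   ] q [-0.537  0.497  0.074  1.16  -0.024 -2.408] w 0.0727 F [-0.2 -0.1  1.2] M [0.06 0.   0.07]
rel tool cm [0.69 0.06 4.26]
turn 0.58
```

Call:
step_arm([
  [0.3, 0, 4.0, 0.3],
  [0.3, 0, -3.0, 0.3],
])

```text
time_s: 31.35
eef_pos: [0.5259, -0.3251, 0.1451]
tool_rot: [0.45, -3.057, -0.02]
ft_force: [-14.8, 8.3, -11.9]
gripper_width: 0.0728
```

```bash
python3 w.py 6 .540 -.3372 .13 196.6
```

```text
t 31.65 tcp [ 0.5512 -0.3408  0.1724] yaw -163.32 tilt [-0.002 -0.026 -1.   ] q [-0.542  0.489  0.06   1.13  -0.023 -2.404] w 0.0722 F [-0.6 -0.2 -0.8] M [0.06 0.04 0.04]
rel tool cm [0.93 0.77 4.23]
turn 0.08
```

Call:
step_arm([
  [0.9, 0.8, 3.6, 0],
])

```text
time_s: 31.73
eef_pos: [0.5492, -0.3415, 0.1445]
tool_rot: [-0.455, 3.097, -0.061]
ft_force: [1.8, -1.1, 0.7]
gripper_width: 0.0727
```

```bash
python3 w.py 4 .540 -.3372 .10 196.6
```

```text
t 31.93 tcp [ 0.5411 -0.337   0.1367] yaw -163.31 tilt [-0.001 -0.026 -1.   ] q [-0.545  0.491 -0.033  1.034 -0.023 -2.408] w 0.0723 F [-0.2 -0.8  1. ] M [ 0.06 -0.04  0.05]
rel tool cm [0.08 0.1  3.67]
turn 0.09
```

Call:
step_arm([
  [0.2, 0.1, 3.4, 0],
])

```text
time_s: 32.02
eef_pos: [0.5467, -0.342, 0.1114]
tool_rot: [-0.455, 3.098, -0.059]
ft_force: [1.2, -1.6, 0.2]
gripper_width: 0.0725
```

```bash
python3 w.py 5 .540 -.3372 .07 196.6;  python3 - <<'E'
from h import *
d=cam("side"); o=env.get_obs(); p=np.array(o["eef_pos"]);Rm=R.from_rotvec(o["tool_rot"]).as_matrix()
g=d["img"][:,:,::-1]; x,y=280,90
g=cv2.resize(g[y:y+140,x:x+160],None,fx=4,fy=4,interpolation=cv2.INTER_CUBIC)
for dx in(-.036,.036):
    q=((proj(d,p+Rm@[dx,0,0])[0]-[x,y]+.5)*4); cv2.circle(g,tuple(int(a) for a in q),3,(0,255,0),-1)
uv=(proj(d,place(box(.04,.04,.072),.5404,-.3372,.29))-[x,y]+.5)*4
cv2.polylines(g,[cv2.convexHull(uv.astype(np.int32))],True,(255,255,0),1)
cv2.imwrite("pics/side_19.png",g)
E
```

```text
t 32.27 tcp [ 0.5408 -0.3386  0.1049] yaw -163.31 tilt [ 0.002 -0.028 -1.   ] q [-0.548  0.512 -0.085  0.958 -0.023 -2.41 ] w 0.0727 F [0.6 0.2 0.5] M [-0.   -0.02 -0.05]
rel tool cm [0.01 0.26 3.48]
turn 0.09
```

View pics/side_19.png

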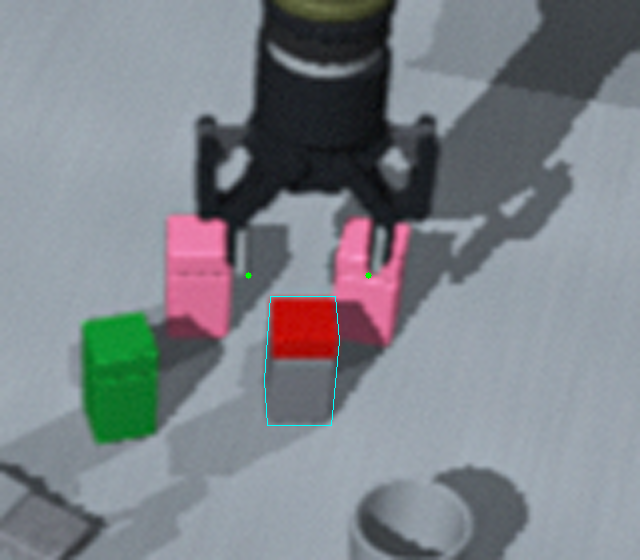

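Model outline matches the pot and the fingers straddle it. Descend.

Call:
step_arm([
  [0, 0.25, 3.2, 0],
])

```text
time_s: 32.4
eef_pos: [0.5465, -0.3411, 0.0809]
tool_rot: [-0.454, 3.098, -0.061]
ft_force: [1.5, -0.4, 1.4]
gripper_width: 0.0727
```

```bash
python3 w.py 5 .540 -.3372 .04 196.6
```

```text
t 32.65 tcp [ 0.5409 -0.3376  0.0745] yaw -163.31 tilt [ 0.003 -0.029 -1.   ] q [-0.546  0.534 -0.132  0.887 -0.023 -2.409] w 0.0722 F [0.5 0.6 0.8] M [-0.05 -0.03 -0.02]
rel tool cm [0.06 0.16 3.45]
turn 0.09
```

Call:
step_arm([
  [0, 0.15, 3.0, 0],
])

```text
time_s: 32.73
eef_pos: [0.5459, -0.3404, 0.0515]
tool_rot: [-0.454, 3.098, -0.06]
ft_force: [1.6, -0.8, 1.0]
gripper_width: 0.0723
```

```bash
python3 w.py 5 .540 -.3372 .042 196.6
```

```text
t 32.98 tcp [ 0.541  -0.3373  0.0458] yaw -163.31 tilt [ 0.004 -0.03  -1.   ] q [-0.546  0.56  -0.17   0.822 -0.023 -2.408] w 0.0724 F [ 0.3 -0.2  0.4] M [0.01 0.02 0.  ]
rel tool cm [0.09 0.04 0.37]
turn 0.09
```

Call:
step_arm([
  [0.1, 0.05, 0.4, 0],
], fingers=-1, squeeze=40)

```text
time_s: 33.07
eef_pos: [0.5413, -0.3381, 0.0438]
tool_rot: [-0.456, 3.105, -0.05]
ft_force: [-0.3, -0.2, 0.7]
gripper_width: 0.0619
```

```bash
python3 w.py 10 .540 -.3372 .042 196.6
```

```text
t 33.57 tcp [ 0.5402 -0.3375  0.0426] yaw -163.32 tilt [ 0.005 -0.03  -1.   ] q [-0.547  0.561 -0.177  0.813 -0.023 -2.409] w 0.0397 F [-1.1 -0.4  6.4] M [ 0.06  0.22 -0.03]
rel tool cm [0.01 0.04 0.06]
turn 0.08
```

Call:
step_arm([
  [0, 0, -4, 0],
])

```text
time_s: 33.65
eef_pos: [0.5346, -0.3331, 0.0753]
tool_rot: [0.454, -3.097, 0.033]
ft_force: [-0.3, 0.3, -2.3]
gripper_width: 0.0394
```

```bash
python3 w.py 4 .628 .0635 .165 161.27
```

```text
t 33.85 tcp [ 0.5409 -0.3368  0.0836] yaw -163.31 tilt [ 0.007 -0.032 -0.999] q [-0.545  0.523 -0.126  0.899 -0.023 -2.408] w 0.0395 F [ 0.1  0.  -0.7] M [ 0.05 -0.02 -0.03]
rel tool cm [-19.82  35.56  -9.34]
turn 35.42
```

Call:
step_arm([
  [0, -0.2, -4.1, 0],
])

```text
time_s: 33.93
eef_pos: [0.5346, -0.3332, 0.1152]
tool_rot: [0.455, -3.096, 0.031]
ft_force: [0.3, 0.2, -2.6]
gripper_width: 0.0395
```

```bash
python3 w.py 4 .628 .0635 .165 161.27
```

```text
t 34.13 tcp [ 0.5414 -0.3375  0.1242] yaw -163.31 tilt [ 0.008 -0.032 -0.999] q [-0.546  0.492 -0.065  0.99  -0.023 -2.408] w 0.0392 F [-0.8  0.  -1.9] M [ 0.02 -0.    0.02]
rel tool cm [-19.8   35.77  -5.29]
turn 35.42
```

Call:
step_arm([
  [0, -0.2, -4.1, 0],
])

```text
time_s: 34.22
eef_pos: [0.5346, -0.3337, 0.1549]
tool_rot: [0.455, -3.095, 0.029]
ft_force: [-1.0, 0.1, -2.0]
gripper_width: 0.0393
```

```bash
python3 w.py 4 .628 .0635 .165 161.27; python3 plan.py .628 .0635 11 3.2
```

```text
t 34.42 tcp [ 0.5417 -0.3381  0.1646] yaw -163.31 tilt [ 0.008 -0.032 -0.999] q [-0.546  0.468  0.004  1.083 -0.023 -2.409] w 0.0392 F [-0.3 -0.1 -2. ] M [0.04 0.03 0.07]
rel tool cm [-19.8   35.97  -1.25]
turn 35.42
[-1.8, 3.3, 0, 3.2]
[-1.6, 3.4, 0, 3.2]
[-1.5, 3.4, 0, 3.2]
[-1.3, 3.5, 0, 3.2]
[-1.1, 3.6, 0, 3.2]
[-0.9, 3.6, 0, 3.2]
[-0.7, 3.7, 0, 3.2]
[-0.6, 3.7, 0, 3.2]
[-0.4, 3.7, 0, 3.2]
[-0.2, 3.7, 0, 3.2]
[-0.0, 3.7, 0, 3.2]
```

Call:
step_arm([
  [-1.8, 3.3, -0.3, 3.2],
  [-1.6, 3.4, -0.2, 3.2],
  [-1.5, 3.4, -0.1, 3.2],
  [-1.3, 3.5, -0.1, 3.2],
  [-1.1, 3.6, -0.1, 3.2],
])

```text
time_s: 34.83
eef_pos: [0.5781, -0.1564, 0.1548]
tool_rot: [-0.025, -3.133, 0.046]
ft_force: [0.3, 0.6, -1.6]
gripper_width: 0.0394
```

```bash
python3 w.py 5 .628 .0635 .165 161.27; python3 plan.py .628 .0635 6 3.2
```

```text
t 35.08 tcp [ 0.5786 -0.1578  0.1556] yaw 179.39 tilt [-0.008 -0.03  -1.   ] q [-0.249  0.426 -0.091  1.054 -0.031 -1.81 ] w 0.0393 F [ 0.2 -0.2 -1.1] M [-0.04  0.02  0.  ]
rel tool cm [-4.7  22.14 -1.66]
turn 18.12
[-0.8, 3.7, 0, 3.2]
[-0.6, 3.7, 0, 3.2]
[-0.4, 3.8, 0, 3.2]
[-0.2, 3.8, 0, 3.2]
[-0.0, 3.8, 0, 3.2]
[0.2, 3.8, 0, 3.2]
```

Call:
step_arm([
  [-0.8, 3.5, -0.7, 3.2],
  [-0.6, 3.6, -0.3, 3.2],
  [-0.4, 3.7, -0.2, 3.2],
  [-0.2, 3.7, -0.1, 3.2],
])

```text
time_s: 35.42
eef_pos: [0.6112, -0.025, 0.1602]
tool_rot: [-0.413, -3.104, 0.057]
ft_force: [-0.3, -0.6, -0.9]
gripper_width: 0.0395
```

```bash
python3 w.py 5 .628 .0635 .165 161.27
```

```text
t 35.67 tcp [ 0.6108 -0.0255  0.1599] yaw 165.19 tilt [-0.015 -0.035 -0.999] q [-0.023  0.453 -0.035  1.098 -0.036 -1.335] w 0.0396 F [ 0.1  0.2 -1.7] M [ 0.02 -0.04 -0.01]
rel tool cm [ 0.61  9.02 -0.85]
turn 3.92
```

Call:
step_arm([
  [0.3, 3.8, -0.3, 2],
])

```text
time_s: 35.75
eef_pos: [0.6162, 0.0051, 0.161]
tool_rot: [-0.472, -3.094, 0.066]
ft_force: [0.5, -0.3, -0.8]
gripper_width: 0.0393
```

```bash
python3 w.py 4 .628 .0635 .165 161.27
```

```text
t 35.95 tcp [0.6174 0.0108 0.1612] yaw 163.16 tilt [-0.016 -0.036 -0.999] q [ 0.036  0.465 -0.011  1.112 -0.035 -1.241] w 0.0394 F [-0.3 -0.9 -1. ] M [ 0.03 -0.03 -0.02]
rel tool cm [ 0.51  5.33 -0.58]
turn 1.89
```

Call:
step_arm([
  [0.4, 3.8, -0.1, 1.9],
])

```text
time_s: 36.03
eef_pos: [0.6234, 0.0413, 0.1609]
tool_rot: [-0.523, -3.086, 0.067]
ft_force: [0.5, -0.4, -1.5]
gripper_width: 0.0396
```

```bash
python3 w.py 5 .628 .0635 .13 161.27
```

```text
t 36.28 tcp [0.6242 0.0469 0.1606] yaw 161.21 tilt [-0.016 -0.037 -0.999] q [ 0.093  0.481  0.015  1.124 -0.035 -1.15 ] w 0.0397 F [-0.9  0.1 -0. ] M [ 0.06 -0.05 -0.  ]
rel tool cm [0.17 1.82 2.99]
turn -0.06
```

Call:
step_arm([
  [0.15, 1.8, 0.5, 0],
])

```text
time_s: 36.37
eef_pos: [0.6283, 0.0604, 0.156]
tool_rot: [-0.518, -3.089, 0.064]
ft_force: [-0.6, -0.2, -1.8]
gripper_width: 0.0395
```

```bash
python3 w.py 5 .628 .0635 .12 161.27
```

```text
t 36.62 tcp [0.6282 0.0629 0.1549] yaw 161.16 tilt [-0.017 -0.038 -0.999] q [ 0.118  0.495  0.023  1.12  -0.035 -1.124] w 0.0391 F [-1.   0.5 -1.5] M [ 0.04 -0.02 -0.04]
rel tool cm [0.02 0.19 3.49]
turn -0.11
```

Call:
step_arm([
  [0, 0.1, 3.4, 0],
])

```text
time_s: 36.7
eef_pos: [0.6332, 0.0622, 0.1275]
tool_rot: [0.515, 3.096, -0.057]
ft_force: [2.6, -0.0, -0.5]
gripper_width: 0.0396
```

```bash
python3 w.py 5 .628 .0635 .09 161.27; python3 rim.py 20
```

```text
t 36.95 tcp [0.6279 0.0621 0.1216] yaw 161.13 tilt [-0.017 -0.038 -0.999] q [ 0.116  0.515 -0.033  1.044 -0.035 -1.125] w 0.0394 F [-0.   0.2 -0.6] M [ 0.05 -0.07 -0.01]
rel tool cm [0.03 0.27 3.15]
turn -0.14
```

View pics/side_20.png

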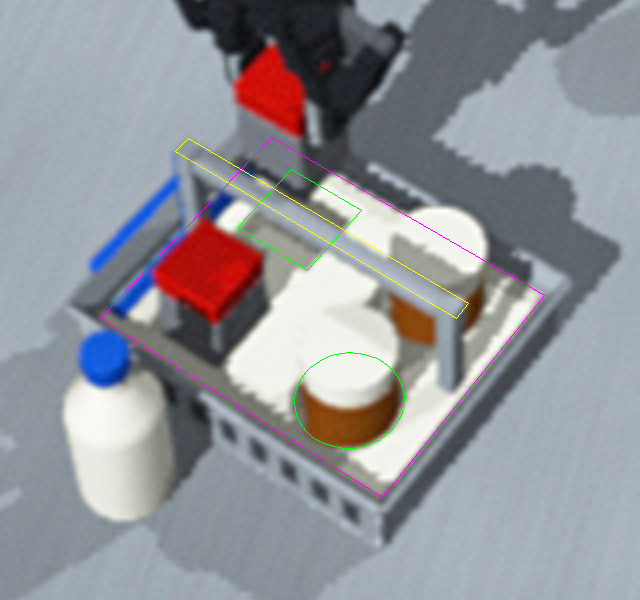

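View pics/top_20.png

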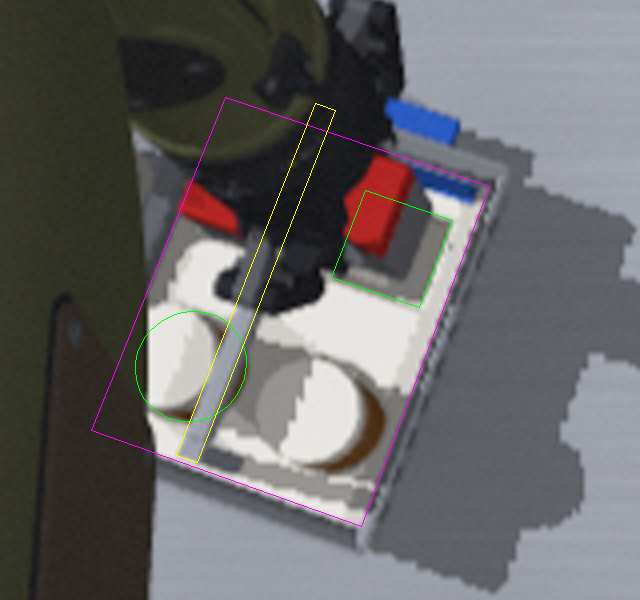

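Call:
step_arm([
  [0, 0.25, 2.6, 0],
])

```text
time_s: 37.13
eef_pos: [0.6343, 0.0642, 0.1026]
tool_rot: [0.515, 3.095, -0.057]
ft_force: [0.6, 0.4, -0.3]
gripper_width: 0.0392
```

```bash
python3 w.py 5 .628 .0635 .085 161.27; python3 rim.py 21; python3 - <<'E'
from h import *
# predict pot outline at current state
o=env.get_obs(); p=o["eef_pos"]; 
for n in("side","top"):
    d=cam(n); x,y=(150,165) if n=="top" else (195,245)
    g=cv2.resize(d["img"][:,:,::-1],None,fx=4,fy=4,interpolation=cv2.INTER_CUBIC)
    def pl(P,c):
        uv=proj(d,P); cv2.polylines(g,[np.round((uv+.5)*4-.5).astype(int)],True,c,1)
    s=.02; sq=np.array([[i*s,j*s,0] for i,j in((1,1),(1,-1),(-1,-1),(-1,1))])
    yaw=np.radians(161.2)
    pl(place(sq,p[0],p[1],yaw,p[2]-.0426),(255,255,0)); pl(place(sq,p[0],p[1],yaw,p[2]-.0426+.072),(255,255,0))
    cv2.imwrite(f"pics/{n}_21.png",g[4*y:4*y+600,4*x:4*x+640])
E
```

```text
t 37.38 tcp [0.6296 0.0639 0.0974] yaw 161.15 tilt [-0.014 -0.037 -0.999] q [ 0.119  0.533 -0.068  0.988 -0.035 -1.122] w 0.0394 F [-0.8  0.9 -0.7] M [0.09 0.01 0.01]
rel tool cm [ 0.14 -0.04  1.24]
turn -0.12
```

View pics/side_21.png

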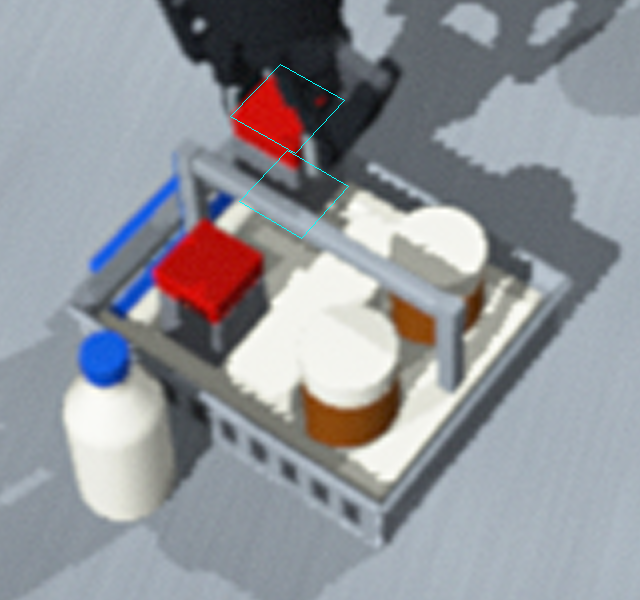

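View pics/top_21.png

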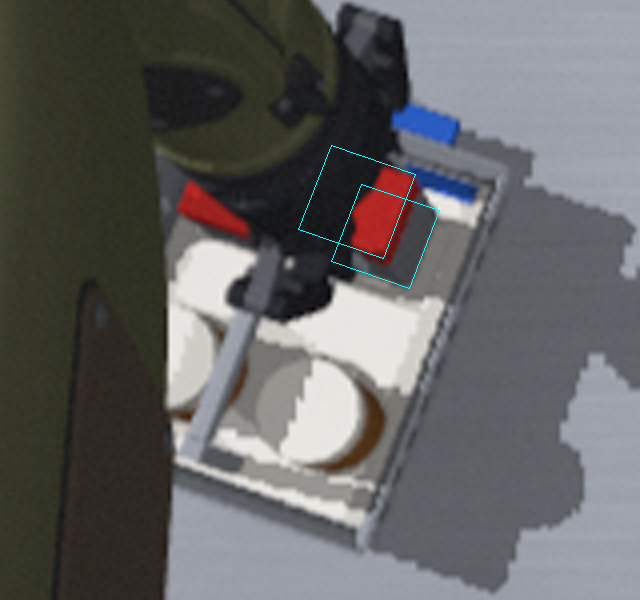

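Call:
step_arm([
  [0.15, 0, 1.0, 0],
])

```text
time_s: 37.67
eef_pos: [0.6306, 0.0643, 0.0897]
tool_rot: [-0.514, -3.097, 0.059]
ft_force: [0.2, 0.4, -1.6]
gripper_width: 0.039
```

```bash
python3 w.py 5 .628 .0635 .078 161.27
```

```text
t 37.92 tcp [0.6281 0.064  0.0872] yaw 161.15 tilt [-0.014 -0.037 -0.999] q [ 0.12   0.539 -0.087  0.963 -0.035 -1.122] w 0.0397 F [-0.5 -1.1 -0.3] M [ 0.06  0.05 -0.01]
rel tool cm [-0.01 -0.02  0.92]
turn -0.12
```

Call:
step_arm([
  [0.05, 0, 0.8, -0.1],
])

```text
time_s: 38.0
eef_pos: [0.6291, 0.064, 0.0805]
tool_rot: [-0.511, -3.095, 0.06]
ft_force: [0.6, 0.2, -1.3]
gripper_width: 0.0395
```

```bash
python3 w.py 5 .628 .0635 .07 161.27
```

```text
t 38.25 tcp [0.6274 0.0639 0.0789] yaw 161.25 tilt [-0.014 -0.037 -0.999] q [ 0.119  0.545 -0.1    0.945 -0.035 -1.124] w 0.0396 F [-0.  -0.4 -0.6] M [ 0.03 -0.05  0.01]
rel tool cm [-0.07  0.02  0.89]
turn -0.02
```

Call:
step_arm([
  [0, 0, 0.7, 0],
])

```text
time_s: 38.33
eef_pos: [0.6287, 0.0637, 0.0732]
tool_rot: [-0.511, -3.094, 0.06]
ft_force: [0.4, -0.4, -0.4]
gripper_width: 0.0397
```

```bash
python3 w.py 5 .628 .0635 .065 161.27
```

```text
t 38.58 tcp [0.6271 0.0635 0.0717] yaw 161.24 tilt [-0.015 -0.037 -0.999] q [ 0.119  0.55  -0.11   0.929 -0.035 -1.124] w 0.0393 F [-0.9 -0.2  0. ] M [ 0.1  -0.04 -0.02]
rel tool cm [-0.09  0.05  0.67]
turn -0.03
```

Call:
step_arm([
  [-0.1, 0.05, 0.7, 0],
])

```text
time_s: 38.67
eef_pos: [0.6293, 0.0636, 0.066]
tool_rot: [-0.511, -3.094, 0.06]
ft_force: [0.7, 0.6, -0.9]
gripper_width: 0.0395
```

```bash
python3 w.py 5 .628 .0635 .055 161.27
```

```text
t 38.92 tcp [0.628  0.0634 0.0645] yaw 161.25 tilt [-0.015 -0.037 -0.999] q [ 0.119  0.558 -0.116  0.915 -0.035 -1.125] w 0.0396 F [ 0.2 -0.4 -0.3] M [ 0.03  0.01 -0.03]
rel tool cm [0.   0.05 0.95]
turn -0.02
```

Call:
step_arm([
  [0, 0, 0.6, 0],
])

```text
time_s: 39.0
eef_pos: [0.6291, 0.0634, 0.0596]
tool_rot: [-0.511, -3.093, 0.061]
ft_force: [0.8, -0.4, 0.1]
gripper_width: 0.0396
```

```bash
python3 w.py 5 .628 .0635 .055 161.27
```

```text
t 39.25 tcp [0.6278 0.0632 0.0584] yaw 161.25 tilt [-0.015 -0.037 -0.999] q [ 0.118  0.564 -0.125  0.902 -0.035 -1.125] w 0.0395 F [-0.4 -0.2 -1.4] M [ 0.05 -0.05  0.  ]
rel tool cm [-0.01  0.05  0.34]
turn -0.02
```

Call:
step_arm([
  [0, 0, 0.4, 0],
])

```text
time_s: 39.33
eef_pos: [0.6285, 0.0631, 0.0551]
tool_rot: [-0.51, -3.092, 0.061]
ft_force: [-0.1, -0.3, -1.5]
gripper_width: 0.0398
```

```bash
python3 w.py 5 .628 .0635 .0525 161.27
```

```text
t 39.58 tcp [0.6276 0.063  0.0543] yaw 161.25 tilt [-0.015 -0.037 -0.999] q [ 0.118  0.567 -0.13   0.893 -0.035 -1.125] w 0.0397 F [-0.2  0.8 -1.5] M [ 0.01 -0.01  0.01]
rel tool cm [-0.02  0.06  0.18]
turn -0.02
```

Call:
step_arm([
  [0, 0.05, 0.25, 0],
])

```text
time_s: 39.67
eef_pos: [0.6282, 0.0633, 0.0525]
tool_rot: [-0.51, -3.091, 0.062]
ft_force: [-8.7, -5.1, 36.3]
gripper_width: 0.0392
```

```bash
python3 w.py 4 .628 .0635 .0525 161.27
```

```text
t 39.87 tcp [0.6282 0.0633 0.0527] yaw 161.25 tilt [-0.014 -0.038 -0.999] q [ 0.119  0.569 -0.132  0.889 -0.036 -1.125] w 0.039 F [-1.5 -1.9  6.7] M [-0.12  0.2  -0.04]
rel tool cm [0.03 0.01 0.02]
turn -0.02
```

Call:
step_arm([
  [0, 0, -0.1, 0],
], fingers=0.22)

```text
time_s: 39.95
eef_pos: [0.6282, 0.0634, 0.0537]
tool_rot: [-0.51, -3.091, 0.062]
ft_force: [0.4, 0.5, -0.7]
gripper_width: 0.0505
```

```bash
python3 w.py 6 .628 .0635 .095 161.27
```

```text
t 40.25 tcp [0.6281 0.0634 0.0534] yaw 161.24 tilt [-0.015 -0.038 -0.999] q [ 0.119  0.568 -0.131  0.891 -0.036 -1.125] w 0.0525 F [-0.1 -0.  -0.1] M [ 0.05 -0.04 -0.01]
rel tool cm [ 0.02 -0.16 -4.15]
turn -0.03
```

Call:
step_arm([
  [0, -0.1, -2, 0],
])

```text
time_s: 40.33
eef_pos: [0.6249, 0.0629, 0.0696]
tool_rot: [-0.509, -3.083, 0.065]
ft_force: [0.3, -0.5, 0.2]
gripper_width: 0.0522
```

```bash
python3 w.py 5 .628 .0635 .095 161.27
```

```text
t 40.58 tcp [0.6281 0.0632 0.073 ] yaw 161.24 tilt [-0.014 -0.038 -0.999] q [ 0.118  0.551 -0.106  0.933 -0.036 -1.125] w 0.0521 F [-0.2  0.2  0.1] M [ 0.02 -0.07  0.  ]
rel tool cm [ 0.02 -0.07 -2.19]
turn -0.03
```

Call:
step_arm([
  [0, -0.2, -4, 0],
])

```text
time_s: 40.67
eef_pos: [0.6217, 0.0622, 0.105]
tool_rot: [-0.507, -3.076, 0.068]
ft_force: [-0.4, 0.2, -0.0]
gripper_width: 0.0525
```

Call:
step_arm([
  [0, -0.2, -4, 0],
  [0, -2, -3, 0],
  [0, -3.5, -2, 0],
  [0, -3.5, -2, 0],
  [0, -3.5, 0, 0],
])

```text
time_s: 41.08
eef_pos: [0.5866, -0.0506, 0.2251]
tool_rot: [-0.489, -3.081, 0.065]
ft_force: [0.4, -0.7, 0.3]
gripper_width: 0.052
```

Call:
step_arm([
  [0, -3.5, -1, 0],
  [0, -3.5, 0, 0],
  [0, -3.5, 0, 0],
  [0, -3.0, 0, 0],
])

```text
time_s: 41.42
eef_pos: [0.543, -0.1841, 0.2411]
tool_rot: [-0.487, -3.082, 0.066]
ft_force: [0.7, -0.4, -0.1]
gripper_width: 0.0519
```

```bash
python3 w.py 5; python3 rim.py 22; python3 - <<'E'
from h import *
for n in("side","top"):
    d=cam(n); cv2.imwrite(f"pics/{n}_23.png",d["img"][:,:,::-1])
E
```

```text
t 41.67 tcp [ 0.5437 -0.1818  0.2405] yaw 162.05 tilt [-0.028 -0.037 -0.999] q [-0.298  0.352  0.018  1.252 -0.044 -1.556] w 0.0521 F [0.5 0.5 0.1] M [ 0.02 -0.04 -0.  ]
```

View pics/side_22.png

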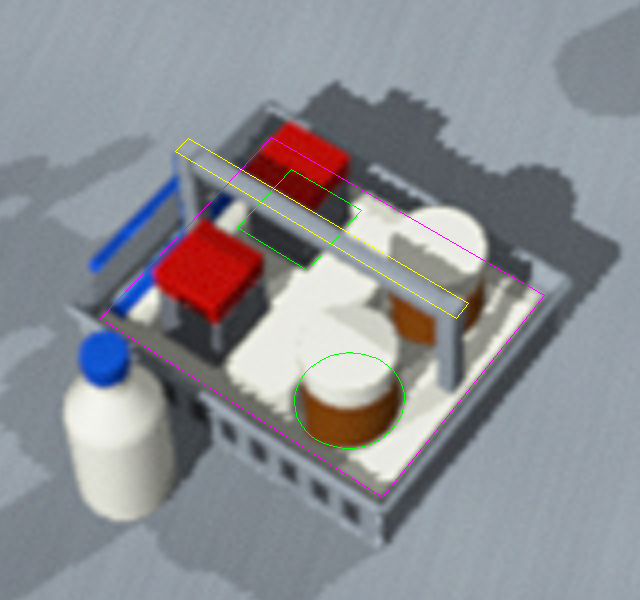

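View pics/top_22.png

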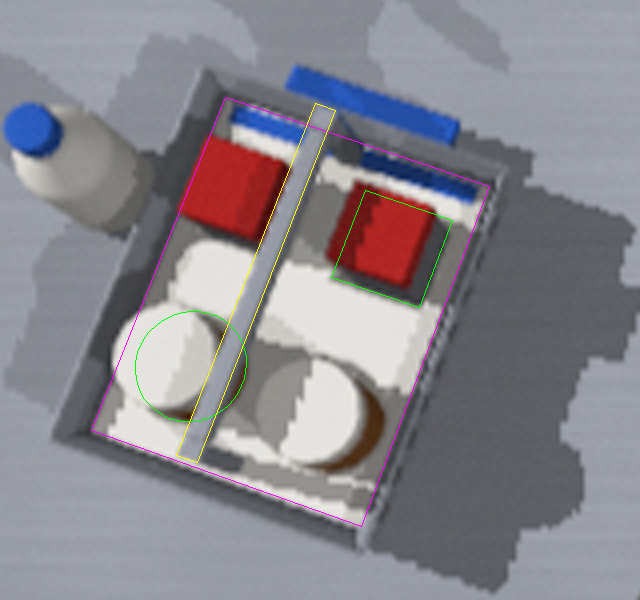

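View pics/side_23.png

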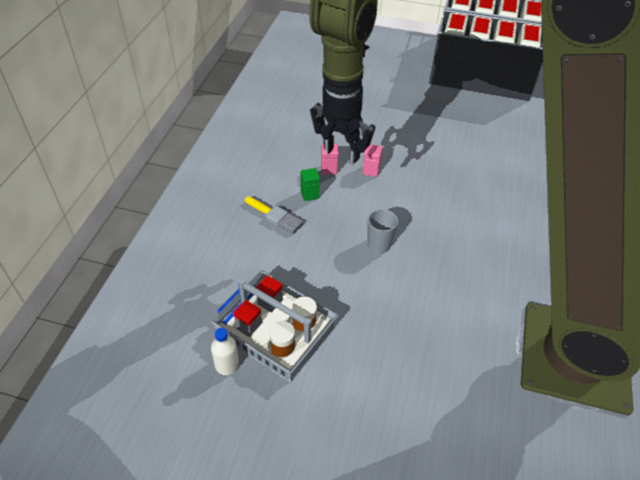

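```bash
python3 -c "
from bench import env
print(env.hand_in())"
```

```text
the job is handed in; nothing more can be done
None
```

I completed the whole task and handed it in at about 42 s of the 72 s allowed. The hand-in gives no verdict, so what follows rests on my own checks.

**What I did:**
- I lifted the carrier by its handle and turned it half round above the bottle, with its jar and pot riding upright.
- I lowered it home with its blue end at the blue tab.
- I set the loose jar in the empty round pocket and the loose red-lidded pot in the empty square pocket, then let go of everything and drew the arm clear.

**Last checks:**
- **Carrier:** in both cameras its outline matches the seated model to about 2 mm, with its blue end at the tab.
- **Jar and pot:** both touched down at the TCP heights I expected for the pocket floors, and all four jars and pots look upright.
- **Bystanders:** the bottle, cup and brush look unmoved.
- **Gripper:** it reads about 0 N and is well clear.

**Deviations and disagreements:**
- **Touchdowns:** there was a brief force peak of about 27 N as the carrier entered the tray's lip. Touchdown peaks were 31 N for the carrier and about 36 N for the jar and pot, well under the 120 N wrist limit.
- **Tool tilt:** the tool drifted up to about 4° off vertical during fast moves. I corrected this before gripping the jar and the pot.
- **Side camera:** model outlines drawn on its picture sat 1–2 pixels (about 2 mm) off, which is within its calibration.

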